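# Set out the twine spools from the latched thread case on the spool stand

## Task

The straw plaiter needs her twine to hand: throw up both draw-latch levers on the front of the thread case until their hooks drop off the lid, then swing the lid up and back. Put every spool that is in the case onto a free spindle of the wooden stand, one to a spindle and standing fully down on the board, then shut the lid again (the latches can stay undone). Leave the spool already on the stand and the other things on the table where they are.

Things in the scene. Friction and masses are not known exactly. Their poses are not given: they have to be found in the camera images.
- case: dark grey latched case, fixed, 160 mm deep (its x) by 270 wide (its y). Origin centre of underside; +x from front (latches, handle; it faces the robot's right, across the table) to hinged back. Lower half: rim 85 mm above the table, walls 3 mm, flat tray floor for the spools at 66 mm. Lid: hollow, 60 mm high (shut top 145 mm), hinge line along y at case x +80, z 85 mm.
- lid (a joint): lid angle, rad: 0 shut, grows as the front edge goes up and back, stop at 1.8. Stiff hinge: the lid stays where it is left; 1 to 5 N at the handle moves it. From 1.6 on it stands upright behind the tray, which is then open from above.
- lid_handle (a point): middle of the black handle on the lid's front: round bar 10 mm thick, 74 mm long along the case's y, 38 mm out from the lid's face (gap 33 mm), 115 mm above the table when shut. Swings with the lid, 200 mm from the hinge line; on top when the lid is upright. Slim fingers round it from above can stay pointing down all the way: the bar turns in the grip.
- lever_l (a joint): angle of the left (case y +95 mm) draw latch lever, rad: 0 clamped, hanging down the case's front; grows as its lower end is pulled out and up; stop 2.6. Needs 1 to 2 N. Past centre at 0.35, hook slack at 1.4, lifted off the keeper by 1.85, when a light spring flips it outward. Let go after that, the lever drops and the hook hangs free; let go before, the hook stays on. Pivot axis along y at case x -94, z 62 mm.
- lever_l_grip (a point): place to hold that lever: steel plate with red grip, 24 mm wide (case y), 2.5 thick, down to 50 mm below the pivot, end bent outward. Clamped: point 26 mm above the table, 20 mm out from the case's front, 36 mm below the pivot; 28 mm free outward, 38 towards the handle. A tool pointing towards the case and down at about 45 degrees, a finger each side of the plate, clears lid and handle; the lever turns in the grip.
- hook_l_bar (a point): middle of the cross bar (18 mm wide, wire 4 mm) of that latch's wire hook, carried by the lever on a sprung barrel. Clamped it lies 107 mm above the table in the keeper, a small steel ledge with a 3.5 mm lip on the lid's front; hanging free it is below 20 mm. Dropped free means lower than the rim (85 mm).
- lever_r (a joint): angle of the right (case y -95 mm) draw latch lever, rad: 0 clamped, hanging down the case's front; grows as its lower end is pulled out and up; stop 2.6. Needs 1 to 2 N. Past centre at 0.35, hook slack at 1.4, lifted off the keeper by 1.85, when a light spring flips it outward. Let go after that, the lever drops and the hook hangs free; let go before, the hook stays on. Pivot axis along y at case x -94, z 62 mm.
- lever_r_grip (a point): place to hold that lever: steel plate with red grip, 24 mm wide (case y), 2.5 thick, down to 50 mm below the pivot, end bent outward. Clamped: point 26 mm above the table, 20 mm out from the case's front, 36 mm below the pivot; 28 mm free outward, 38 towards the handle. A tool pointing towards the case and down at about 45 degrees, a finger each side of the plate, clears lid and handle; the lever turns in the grip.
- hook_r_bar (a point): middle of the cross bar (18 mm wide, wire 4 mm) of that latch's wire hook, carried by the lever on a sprung barrel. Clamped it lies 107 mm above the table in the keeper, a small steel ledge with a 3.5 mm lip on the lid's front; hanging free it is below 20 mm. Dropped free means lower than the rim (85 mm).
- stand: wooden spool stand, fixed: board 165 (its x) by 250 mm (its y), top at 20 mm; origin centre of underside. Six upright steel spindles, 8 mm thick, tips 72 mm above the table. In the stand's frame spindles 0, 1, 2 are at x -42.5 and 3, 4, 5 at x +42.5 mm, with y +85, 0, -85 mm in that order.
- spool_a: red spool of twine, may be absent. Starts upright on the case's tray. 48 mm across, 40 mm high, about 70 g, with a 13 mm hole right through along its z; origin: centre of its underside, z up along the hole.
- spool_b: cream spool of twine, may be absent. Starts upright on the case's tray. 48 mm across, 40 mm high, about 70 g, with a 13 mm hole right through along its z; origin: centre of its underside, z up along the hole.
- spool_c: green spool of twine, may be absent. Starts upright on the case's tray. 48 mm across, 40 mm high, about 70 g, with a 13 mm hole right through along its z; origin: centre of its underside, z up along the hole.
- spool_d: yellow spool of twine, may be absent. Starts upright on the case's tray. 48 mm across, 40 mm high, about 70 g, with a 13 mm hole right through along its z; origin: centre of its underside, z up along the hole.
- ready_a: purple spool, same size, already on spindle 0 of the stand, or absent (one of the three is there); stays where it is
- ready_b: teal spool, same size, already on spindle 4 of the stand, or absent (one of the three is there); stays where it is
- ready_c: brown spool, same size, already on spindle 2 of the stand, or absent (one of the three is there); stays where it is
- scissors: bystander: small scissors lying flat, 130 x 64 x 12 mm, steel blades, orange handles; origin at the pivot
- tape: bystander: white roll of paper tape lying flat, 52 mm across, 18 mm high; origin centre of underside
- glitter: bystander: small purple jar with red cap, 28 mm across, 75 mm high; origin centre of underside
- glue: bystander: white glue bottle with orange cap, 38 mm across, 95 mm high; origin centre of underside
- straws: bystander: tied bundle of straw splints lying flat, 160 x 18 x 13 mm; origin centre of underside
- awl: bystander: awl with wooden handle lying flat, 150 mm long; origin about its middle
- sorter: bystander: black plastic sorting ring lying flat, 48 mm across, 12 mm high; origin centre of underside
There are look-alikes about, which are no part of the job. Of the things that look like the ready_c, the smaller one is meant.

How it is judged:
On the way, in this order (a step that is already met when the one before it is completed fails the run):
1. both latch hooks have dropped free of their keepers while the lid is still shut (z of each of hook_l_bar, hook_r_bar in the frame of case below 0.085 m and value of joint lid below 0.05 rad), for 0.2 s.
2. the lid is swung up and back (value of joint lid above 1.3 rad), for 0.2 s.
At the end, for the whole second after the job is handed in: Every spool that was in the case stands upright on a spindle, centred on it within 5 mm, its underside within 5 mm of the board's top (one to a spindle), at rest; the spool that was on the stand is still seated; the lid is shut to within 0.06 rad (z of spool_a in the frame of stand between 0.015 and 0.025 m and angle between each of spool_a, spool_b, spool_c, spool_d, ready_a, ready_b, ready_c's own z axis and vertical below 0.12 rad and ((x of spool_a in the frame of stand between -0.0475 and -0.0375 m and y of spool_a in the frame of stand between 0.08 and 0.09 m) or (x of spool_a in the frame of stand between -0.0475 and -0.0375 m and y of spool_a in the frame of stand between -0.005 and 0.005 m) or (x of spool_a in the frame of stand between -0.0475 and -0.0375 m and y of spool_a in the frame of stand between -0.09 and -0.08 m) or (x of spool_a in the frame of stand between 0.0375 and 0.0475 m and y of spool_a in the frame of stand between 0.08 and 0.09 m) or (x of spool_a in the frame of stand between 0.0375 and 0.0475 m and y of spool_a in the frame of stand between -0.005 and 0.005 m) or (x of spool_a in the frame of stand between 0.0375 and 0.0475 m and y of spool_a in the frame of stand between -0.09 and -0.08 m)) and z of spool_b in the frame of stand between 0.015 and 0.025 m and ((x of spool_b in the frame of stand between -0.0475 and -0.0375 m and y of spool_b in the frame of stand between 0.08 and 0.09 m) or (x of spool_b in the frame of stand between -0.0475 and -0.0375 m and y of spool_b in the frame of stand between -0.005 and 0.005 m) or (x of spool_b in the frame of stand between -0.0475 and -0.0375 m and y of spool_b in the frame of stand between -0.09 and -0.08 m) or (x of spool_b in the frame of stand between 0.0375 and 0.0475 m and y of spool_b in the frame of stand between 0.08 and 0.09 m) or (x of spool_b in the frame of stand between 0.0375 and 0.0475 m and y of spool_b in the frame of stand between -0.005 and 0.005 m) or (x of spool_b in the frame of stand between 0.0375 and 0.0475 m and y of spool_b in the frame of stand between -0.09 and -0.08 m)) and z of spool_c in the frame of stand between 0.015 and 0.025 m and ((x of spool_c in the frame of stand between -0.0475 and -0.0375 m and y of spool_c in the frame of stand between 0.08 and 0.09 m) or (x of spool_c in the frame of stand between -0.0475 and -0.0375 m and y of spool_c in the frame of stand between -0.005 and 0.005 m) or (x of spool_c in the frame of stand between -0.0475 and -0.0375 m and y of spool_c in the frame of stand between -0.09 and -0.08 m) or (x of spool_c in the frame of stand between 0.0375 and 0.0475 m and y of spool_c in the frame of stand between 0.08 and 0.09 m) or (x of spool_c in the frame of stand between 0.0375 and 0.0475 m and y of spool_c in the frame of stand between -0.005 and 0.005 m) or (x of spool_c in the frame of stand between 0.0375 and 0.0475 m and y of spool_c in the frame of stand between -0.09 and -0.08 m)) and z of spool_d in the frame of stand between 0.015 and 0.025 m and ((x of spool_d in the frame of stand between -0.0475 and -0.0375 m and y of spool_d in the frame of stand between 0.08 and 0.09 m) or (x of spool_d in the frame of stand between -0.0475 and -0.0375 m and y of spool_d in the frame of stand between -0.005 and 0.005 m) or (x of spool_d in the frame of stand between -0.0475 and -0.0375 m and y of spool_d in the frame of stand between -0.09 and -0.08 m) or (x of spool_d in the frame of stand between 0.0375 and 0.0475 m and y of spool_d in the frame of stand between 0.08 and 0.09 m) or (x of spool_d in the frame of stand between 0.0375 and 0.0475 m and y of spool_d in the frame of stand between -0.005 and 0.005 m) or (x of spool_d in the frame of stand between 0.0375 and 0.0475 m and y of spool_d in the frame of stand between -0.09 and -0.08 m)) and z of ready_a in the frame of stand between 0.015 and 0.025 m and ((x of ready_a in the frame of stand between -0.0475 and -0.0375 m and y of ready_a in the frame of stand between 0.08 and 0.09 m) or (x of ready_a in the frame of stand between -0.0475 and -0.0375 m and y of ready_a in the frame of stand between -0.005 and 0.005 m) or (x of ready_a in the frame of stand between -0.0475 and -0.0375 m and y of ready_a in the frame of stand between -0.09 and -0.08 m) or (x of ready_a in the frame of stand between 0.0375 and 0.0475 m and y of ready_a in the frame of stand between 0.08 and 0.09 m) or (x of ready_a in the frame of stand between 0.0375 and 0.0475 m and y of ready_a in the frame of stand between -0.005 and 0.005 m) or (x of ready_a in the frame of stand between 0.0375 and 0.0475 m and y of ready_a in the frame of stand between -0.09 and -0.08 m)) and z of ready_b in the frame of stand between 0.015 and 0.025 m and ((x of ready_b in the frame of stand between -0.0475 and -0.0375 m and y of ready_b in the frame of stand between 0.08 and 0.09 m) or (x of ready_b in the frame of stand between -0.0475 and -0.0375 m and y of ready_b in the frame of stand between -0.005 and 0.005 m) or (x of ready_b in the frame of stand between -0.0475 and -0.0375 m and y of ready_b in the frame of stand between -0.09 and -0.08 m) or (x of ready_b in the frame of stand between 0.0375 and 0.0475 m and y of ready_b in the frame of stand between 0.08 and 0.09 m) or (x of ready_b in the frame of stand between 0.0375 and 0.0475 m and y of ready_b in the frame of stand between -0.005 and 0.005 m) or (x of ready_b in the frame of stand between 0.0375 and 0.0475 m and y of ready_b in the frame of stand between -0.09 and -0.08 m)) and z of ready_c in the frame of stand between 0.015 and 0.025 m and ((x of ready_c in the frame of stand between -0.0475 and -0.0375 m and y of ready_c in the frame of stand between 0.08 and 0.09 m) or (x of ready_c in the frame of stand between -0.0475 and -0.0375 m and y of ready_c in the frame of stand between -0.005 and 0.005 m) or (x of ready_c in the frame of stand between -0.0475 and -0.0375 m and y of ready_c in the frame of stand between -0.09 and -0.08 m) or (x of ready_c in the frame of stand between 0.0375 and 0.0475 m and y of ready_c in the frame of stand between 0.08 and 0.09 m) or (x of ready_c in the frame of stand between 0.0375 and 0.0475 m and y of ready_c in the frame of stand between -0.005 and 0.005 m) or (x of ready_c in the frame of stand between 0.0375 and 0.0475 m and y of ready_c in the frame of stand between -0.09 and -0.08 m)) and linear speed of each of spool_a, spool_b, spool_c, spool_d below 0.02 m/s and value of joint lid below 0.06 rad); the robot touches nothing.
It fails at once if a bystander is pushed more than 40 mm from its place (distance of any of scissors, tape, glitter, glue, straws, awl, sorter from where it was at the start of the episode above 0.04 m).
It fails at once if the spool already on the stand is lifted off or shifted more than 15 mm (distance of any of ready_a, ready_b, ready_c from where it was at the start of the episode above 0.015 m).
Of spool_a, spool_b, spool_c, spool_d only 2 to 4 are there at a start; the rules pass over those that are not, and their reading is None.
Of ready_a, ready_b, ready_c only 1 to 1 are there at a start; the rules pass over those that are not, and their reading is None.
At some moment in a run one of spool_a, spool_b, spool_c, spool_d may be knocked a few centimetres aside while the robot is not near it.
It also fails if it takes over 210 s, if anything falls off the work surface, if the arm or the gripper's body presses on something with over 40 N, if the wrist force passes 120 N, or if a joint passes its speed limit or range.

## Robot

A 6-joint arm with a two-finger parallel gripper is mounted at the origin on the work surface. World frame = base frame: x ahead of the robot, y to its left, z up, the work surface at z = 0. Lengths are in m, angles in rad, forces in N, time in s.
With the tool pointing down it reaches from about 0.3 to 0.875 m from the base axis. Payload 4.2 kg.
Tool frame: the origin (TCP) lies between the finger pads; the fingertips stand 17 mm ahead of it and the grasp point (between the pads) lies 2 mm behind it; z points along the fingers, y is the line along which they close (so a half turn about z gives the same grasp; the last joint's range is limited). The gripper opens to 85 mm and grips with 20 to 120 N. Pads are 22 mm wide; open, the fingers measure 114 mm over their backs; the gripper's body (76 mm by 85 mm) begins 54 mm behind the grasp point. The pads swing forward as they close: fully open they stand 13 mm farther back than shut.
Start: joints at [1.316, 0.32, 1.565, -0, 1.257, -0.02], TCP at [0.134, 0.559, 0.248] pointing down, gripper open.
Joint ranges: [-3.11, 3.11], [-0.84, 2.01], [0.21, 2.61], [-1.34, 4.49], [0.05, 2.63], [-2.56, 2.56]. Speed limits (rad/s): [2.57, 2.57, 3.14, 3.14, 3.14, 3.14].

## Interface

Orientations are given as [roll, pitch, yaw] about the fixed x, y, z axes, in that order (R = Rz(yaw) Ry(pitch) Rx(roll)).
In Python, from workcell import state, cams, job gives the robot as it stands. The module is installed in compiled form; this text tells all that it offers.
- The arm moves only by the tool move_arm, never from a script. Its argument "deltas" is a list of rows, each an object of numbers: "x", "y", "z": the shift along the tool's x, y, z in mm; "twist": the turn about the tool's z in degrees. In form: [{"x": .., "y": .., "z": .., "twist": ..}, ...]. A call has 1 to 8 rows; each row is the pose to reach, as a shift and turn from the pose commanded when the call began, along the tool's axes at that moment; what a row does not reach only later rows make up. A row lasts 1/8 s, in which the tool goes at most 62.5 mm and 10.7 degrees, less where a joint would pass 70% of its speed; a pose out of reach is approached as far as the arm can. A call with a gripper value outside its range is refused whole. "hand" is the gripper's target within -1 to 1 (shut at 1, half-way at 0, fully open at -1), set as the call begins (left out, the last holds). The fingers move at their own pace and stop on an object; "newtons" is the grip in N (left out, the last holds). Time passes only in rows, so rows that repeat a pose let the fingers close. It gives the time, the measured TCP pose, the force, the opening and the grip force at its end, in the units of the state.
- state(): the state, without advancing time (a new reading comes with each control period).
- cams.camera(name): name is "scene" or "side" or "wrist"; returns the picture (384x512x3 uint8, blue, green, red); there is no depth.
- cams.camera_info(name): a dict with "vfov" (degrees; the focal length in pixels is half the picture's height over the tangent of half this angle, whatever the lens; pixels are square), "cx", "cy" (the principal point, pixels), "distortion" ([k1, k2, p1, p2, k3] as OpenCV has them; the pictures are not rectified), "eye" and "rotation" of the camera in the world. Camera axes: x right, y up, looking along -z (the intrinsics and any distortion apply to the point x, -y, -z); pixel columns grow to the right and rows downward; lengths in m; the calibration is good to about 2 mm. A picture is of the moment at which its call begins: read the wrist's pose just before it. camera_info takes no time and is no camera call; for the wrist camera it gives the pose at the moment of the call.
- job.finish_job(): hands the job in; it is judged then, once.
The state is a dict: "time_s": time; "joint_pos": joint angles; "joint_velocities": joint speeds; "effort": joint torques, N m; "position": TCP position; "orientation": TCP orientation; "contact_force": force on the tool from outside, world axes, zero at the start; "wrist_torque": the same for the moment, N m; "gripper_width": finger opening in m; "finger_force": force on a finger pad.
Only numpy, scipy, OpenCV 4.12 (cv2) and the standard library are available. Lean on these libraries where they do the work, as an engineer would, in place of code of your own. Each camera call takes 0.05 s, during which the arm holds its last target. There are 200 camera calls.

## Working session

There is one attempt and no reset: what is moved stays moved. The work goes in short steps, Python scripts to look and compute and a tool call to move; the robot and the scene stay as the last step left them, time stands still between calls to the robot, and variables do not carry over. Pictures are saved under pics/ and viewed, at most 15 in all, crops included, and the job is handed in when it is done.

Besides the shell and the picture viewer there is one more tool, called after "Request:" as name(argument=value, ...), one argument or row to a line, values as JSON. move_arm: Moves the arm, as the interface text tells. Its arguments: {"type":"object","properties":{"deltas":{"type":"array","items":{"type":"object","properties":{"x":{"type":"number"},"y":{"type":"number"},"z":{"type":"number"},"twist":{"type":"number"}}}},"hand":{"type":"number"},"newtons":{"type":"number"}},"required":["deltas"]}

```bash
mkdir -p pics; cat > h.py <<'E'
import numpy as np, cv2
from workcell import state,cams,job
from scipy.spatial.transform import Rotation as R
def K(i):
    f=192/np.tan(np.radians(i['vfov'])/2); return np.array([[f,0,i['cx']],[0,f,i['cy']],[0,0,1]])
def rays(i,px):
    p=cv2.undistortPoints(np.array(px,float).reshape(-1,1,2),K(i),np.array(i['distortion'],float)).reshape(-1,2)
    d=np.c_[p[:,0],-p[:,1],-np.ones(len(p))]@np.array(i['rotation']).T
    return np.array(i['eye']),d
def onz(i,px,z):
    e,d=rays(i,px); z=np.broadcast_to(z,len(d)); return e+d*((z-e[2])/d[:,2])[:,None]
def proj(i,P):
    c=(np.array(P,float).reshape(-1,3)-np.array(i['eye']))@np.array(i['rotation']); c=c*[1,-1,-1]
    return cv2.projectPoints(c,np.zeros(3),np.zeros(3),K(i),np.array(i['distortion'],float))[0].reshape(-1,2)
def tri(i1,p1,i2,p2):
    e1,d1=rays(i1,[p1]); e2,d2=rays(i2,[p2]); d1=d1[0];d2=d2[0]
    s=np.linalg.lstsq(np.c_[d1,-d2],e2-e1,rcond=None)[0]; a=e1+s[0]*d1;b=e2+s[1]*d2
    return (a+b)/2,np.linalg.norm(a-b)
def snap(n,f):
    i=cams.camera_info(n); im=cams.camera(n); cv2.imwrite(f'pics/{f}.png',im); return im,i
def todelta(target,cur=None):
    s=state(); Rm=R.from_euler('xyz',s['orientation']).as_matrix()
    return (np.array(target)-np.array(s['position']))@Rm*1000
E
python3 - <<'E'
from h import *
s=state(); print({k:np.round(v,3) for k,v in s.items()})
ims=[]
for n in('scene','side','wrist'):
    im,i=snap(n,n+'0'); print(n,i)
    cv2.imwrite(f'pics/{n}0b.png',cv2.resize(im,(800,600),interpolation=cv2.INTER_CUBIC))
E
```

```text
{'time_s': np.float64(0.0), 'joint_pos': array([ 1.316,  0.32 ,  1.566,  0.   ,  1.257, -0.02 ]), 'joint_velocities': array([-0.001,  0.   , -0.   , -0.001,  0.003, -0.001]), 'effort': array([-2.0000e-03, -4.1552e+01, -2.3416e+01, -0.0000e+00,  8.0000e-03,
        0.0000e+00]), 'position': array([0.134, 0.559, 0.247]), 'orientation': array([-3.14 , -0.   ,  2.907]), 'contact_force': array([-0.399, -0.038,  0.689]), 'wrist_torque': array([-0.01 ,  0.009, -0.035]), 'finger_force': np.float64(0.0), 'gripper_width': np.float64(0.085)}
scene {'vfov': 44.92015933353862, 'cx': 265.7511532154734, 'cy': 192.143254348974, 'distortion': array([-0.01755263,  0.        ,  0.        ,  0.        ,  0.        ]), 'eye': array([1.23214947, 0.23694275, 0.97526157]), 'rotation': array([0.68955233, 0.01765667, 1.92369787])}
side {'vfov': 49.13341268234881, 'cx': 248.3250942823041, 'cy': 195.49984854336438, 'distortion': array([0.00244212, 0.        , 0.        , 0.        , 0.        ]), 'eye': array([ 0.17487014, -0.65633922,  0.84694706]), 'rotation': array([ 0.76462691, -0.00726922, -0.54856312])}
wrist {'vfov': 67.4555376594382, 'cx': 254.92573033945146, 'cy': 192.86745476449985, 'distortion': array([-0.07116968,  0.        ,  0.        ,  0.        ,  0.        ]), 'eye': array([0.06587721, 0.57588681, 0.37373876]), 'rotation': array([-2.82155174e-01,  1.20966881e-03,  1.33737042e+00])}
```

View pics/scene0b.png

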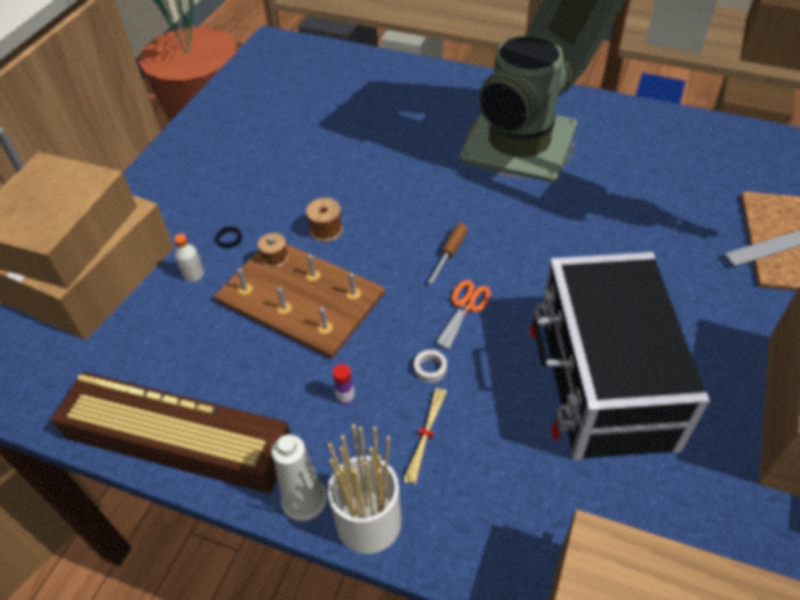

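View pics/side0b.png

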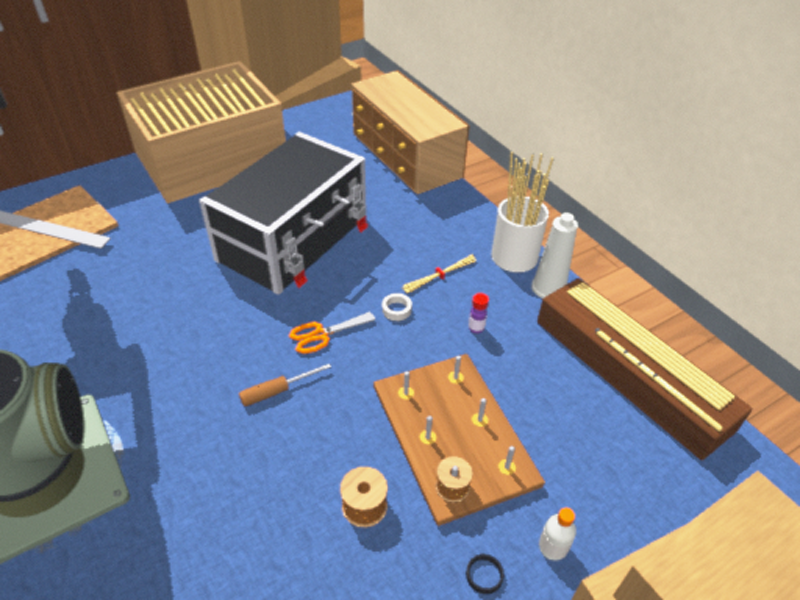

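```bash
sed -i "s/i=cams.camera_info(n); im/i=info(n); im/; s/^def K/def info(n):\n    i=cams.camera_info(n); i['rotation']=R.from_euler('xyz',i['rotation']).as_matrix(); return i\ndef K/" h.py
python3 - <<'E'
from h import *
import pickle
A=cv2.imread('pics/scene0.png');B=cv2.imread('pics/side0.png')
ia,ib=info('scene'),info('side'); pickle.dump((ia,ib),open('cal.pkl','wb'))
# spindle discs (yellow) at z~0.021
for n,im,i,roi in(('scene',A,ia,(130,250,165,225)),('side',B,ib,(235,360,220,320))):
    h=cv2.cvtColor(im,cv2.COLOR_BGR2HSV); m=cv2.inRange(h,(20,110,110),(35,255,255))
    x0,x1,y0,y1=roi; mm=np.zeros_like(m); mm[y0:y1,x0:x1]=m[y0:y1,x0:x1]
    k,l,st,c=cv2.connectedComponentsWithStats(mm)
    for j in range(1,k):
        if st[j,4]>10: print(n,st[j,4],c[j].round(1),onz(i,[c[j]],.021)[0].round(4))
a=cv2.resize(A[150:300,330:460],None,fx=3,fy=3,interpolation=cv2.INTER_CUBIC)
b=cv2.resize(B[75:200,120:245],None,fx=3.2,fy=3.2,interpolation=cv2.INTER_CUBIC)
o=np.zeros((450,790,3),np.uint8);o[:450,:390]=a;o[:400,390:790]=b
cv2.imwrite('pics/case.png',o)
ca=np.array([(555,262),(655,256),(705,400),(588,405)])*.64; cb=np.array([(272,232),(205,203),(297,137),(363,158)])*.64
for p in ca: print('s',onz(ia,[p],.145)[0].round(3))
for p in cb: print('d',onz(ib,[p],.145)[0].round(3))
E
```

```text
side 42 [291.1 241.4] [ 0.6017 -0.1718  0.021 ]
side 48 [259.1 251.5] [ 0.5178 -0.1568  0.021 ]
side 52 [306.4 268.7] [ 0.5858 -0.2557  0.021 ]
side 50 [273.2 279.7] [ 0.5028 -0.2404  0.021 ]
side 61 [323.6 298.8] [ 0.5708 -0.3387  0.021 ]
s [0.451 0.164 0.145]
s [0.388 0.307 0.145]
s [0.628 0.408 0.145]
s [0.687 0.264 0.145]
d [0.454 0.159 0.145]
d [0.387 0.29  0.145]
d [0.616 0.399 0.145]
d [0.691 0.269 0.145]
```

View pics/case.png

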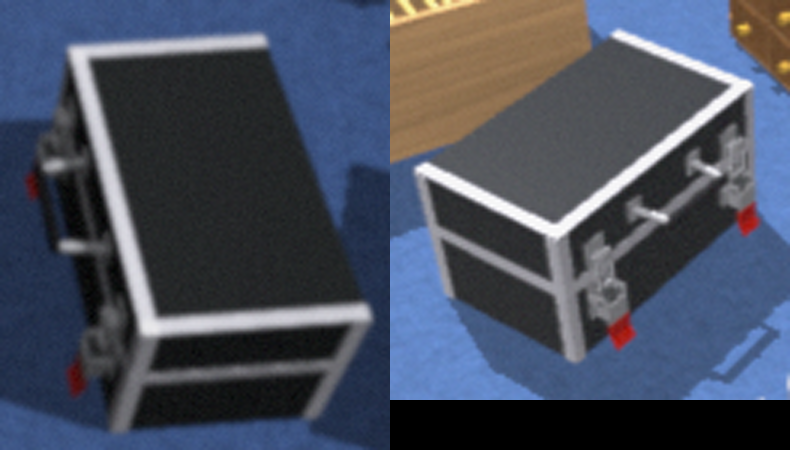

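```bash
cat > m.py <<'E'
from h import *
import pickle
from scipy.optimize import least_squares
ia,ib=pickle.load(open('cal.pkl','rb'))
ca=np.array([(70,47),(267,38),(372,310),(140,330)])/3+[330,150]; ca-=.33
cb=(np.array([(557,235),(417,168),(615,32),(752,85)])-[390,0])/3.2+[120,75]; cb-=.33
W=[]
for p,q in zip(ca,cb): X,e=tri(ia,p,ib,q); W.append(X); print(X.round(4),round(e,4))
W=np.array(W); L=np.array([(-80,135),(80,135),(80,-135),(-80,-135)])/1000
def f(v): c,s=np.cos(v[2]),np.sin(v[2]); return (L@np.array([[c,s],[-s,c]])+v[:2]-W[:,:2]).ravel()
r=least_squares(f,[.54,.28,1.1]); print(r.x,(r.fun*1000).round(1))
pickle.dump(r.x,open('case.pkl','wb'))
def cw(v,p): c,s=np.cos(v[2]),np.sin(v[2]); return np.array([v[0]+c*p[0]-s*p[1],v[1]+s*p[0]+c*p[1],p[2]])
if __name__=='__main__':
    im={'scene':cv2.imread('pics/scene0.png'),'side':cv2.imread('pics/side0.png')}
    for n,i in(('scene',ia),('side',ib)):
        h=cv2.cvtColor(im[n],cv2.COLOR_BGR2HSV); m=cv2.inRange(h,(0,170,90),(6,255,255))|cv2.inRange(h,(174,170,90),(180,255,255))
        k,l,st,c=cv2.connectedComponentsWithStats(m)
        print(n,[(c[j].round(1).tolist(),int(st[j,4])) for j in range(1,k) if st[j,4]>8])
        for y in(.095,-.095):
            P=cw(r.x,(-.1,y,.026)); print('pred grip',y,P.round(3),proj(i,P).round(1))
        print('handle',proj(i,cw(r.x,(-.118,0,.115))).round(1))
        mm=cv2.inRange(h,(17,60,70),(38,255,255)); k,l,st,c=cv2.connectedComponentsWithStats(mm)
        if n=='scene':
          for j in range(1,k):
            if st[j,4]>8 and 130<c[j][0]<250 and 150<c[j][1]<230: print(c[j].round(1),st[j,4],onz(i,[c[j]],.021)[0].round(4))
E
python3 m.py
```

```text
[0.4482 0.1578 0.1487] 0.0015
[0.3835 0.305  0.1456] 0.0001
[0.6216 0.411  0.1477] 0.0014
[0.69   0.2641 0.1478] 0.0003
[0.53582408 0.28445175 1.98942519] [-3.2 -1.3 -3.6 -2.4  5.1  1.5  1.7  2.2]
scene [([218.4, 238.7], 92), ([272.2, 276.5], 21)]
pred grip 0.095 [0.49  0.154 0.026] [[342.1 208.6]]
pred grip -0.095 [0.663 0.232 0.026] [[356.1 273.8]]
handle [[345.6 218.3]]
[200.4 176.3] 42 [ 0.5062 -0.24    0.021 ]
[156.8 185. ] 44 [ 0.5741 -0.3387  0.021 ]
[226.1 188. ] 47 [ 0.5214 -0.1564  0.021 ]
[182.  197.3] 42 [ 0.5898 -0.2544  0.021 ]
[208.  209.7] 50 [ 0.6045 -0.1717  0.021 ]
side [([231.4, 143.5], 35), ([281.4, 173.9], 17), ([191.7, 178.4], 44), ([307.1, 192.4], 79)]
pred grip 0.095 [0.49  0.154 0.026] [[191.5 177.7]]
pred grip -0.095 [0.663 0.232 0.026] [[231.3 142.7]]
handle [[215.7 137.7]]
```

```bash
cat >> h.py <<'E'
import pickle
CASE=lambda:pickle.load(open('case.pkl','rb'))
def cw(p,v=None):
    v=CASE() if v is None else v; c,s=np.cos(v[2]),np.sin(v[2]); return np.array([v[0]+c*p[0]-s*p[1],v[1]+s*p[0]+c*p[1],p[2]])
def wc(P):
    v=CASE(); c,s=np.cos(v[2]),np.sin(v[2]); d=np.array(P[:2])-v[:2]; return np.array([c*d[0]+s*d[1],-s*d[0]+c*d[1],P[2]])
def go(P,yaw=None):
    s=state(); d=todelta(P).round(1); t=0
    if yaw is not None: t=-np.degrees((yaw-s['orientation'][2]+np.pi)%(2*np.pi)-np.pi)
    print('target',np.round(P,4),'delta',d,'twist',round(t,1),'rows',int(np.ceil(max(np.linalg.norm(d)/62.5,abs(t)/10.7))))
E
python3 - <<'E'
from h import *
v=CASE(); print(np.degrees(v[2]))
go(cw((-.19,.03,.248)),v[2]-np.pi/2)
ia,ib=pickle.load(open('cal.pkl','rb'))
for n,p in(('tape',(398,307)),('sciss',(325,330)),('straw',(440,272)),('jar',(478,325)),('awl',(285,385)),('glue',(557,550))): X=onz(ib,[np.array(p)*.64],.01)[0]; print(n,X.round(3),wc(X).round(3))
E
```

```text
113.98566697872204
target [0.5857 0.0987 0.248 ] delta [-5.466e+02 -3.425e+02  1.000e-01] twist 142.6 rows 14
tape [0.612 0.013 0.01 ] [-0.279  0.041  0.01 ]
sciss [0.476 0.032 0.01 ] [-0.207  0.157  0.01 ]
straw [0.727 0.049 0.01 ] [-0.292 -0.079  0.01 ]
jar [ 0.707 -0.094  0.01 ] [-0.415 -0.003  0.01 ]
awl [ 0.368 -0.039  0.01 ] [-0.228  0.285  0.01 ]
glue [ 0.557 -0.465  0.01 ] [-0.693  0.285  0.01 ]
```

Request:
move_arm(
  deltas=[
    {"x": -39, "y": -24.5, "twist": 10},
    {"x": -78, "y": -49, "twist": 20},
    {"x": -117, "y": -73, "twist": 30},
    {"x": -156, "y": -98, "twist": 40},
    {"x": -195, "y": -122, "twist": 50},
    {"x": -234, "y": -147, "twist": 60},
    {"x": -273, "y": -171, "twist": 70},
    {"x": -312, "y": -196, "twist": 80},
  ],
  hand=0.5,
)

```text
invalid input
```

```bash
python3 - <<'E'
from h import *
v=CASE(); go(cw((-.19,.03,.248)),v[2]-np.pi/2); go(cw((-.19,.03,.065)),v[2]-np.pi/2)
E
```

```text
target [0.5857 0.0987 0.248 ] delta [-5.466e+02 -3.425e+02  1.000e-01] twist 142.6 rows 14
target [0.5857 0.0987 0.065 ] delta [-546.6 -342.2  183.1] twist 142.6 rows 14
```

Request:
move_arm(
  deltas=[
    {"x": -39, "y": -24.5, "z": 0, "twist": 10},
    {"x": -78, "y": -49, "z": 0, "twist": 20},
    {"x": -117, "y": -73, "z": 0, "twist": 30},
    {"x": -156, "y": -98, "z": 0, "twist": 40},
    {"x": -195, "y": -122, "z": 0, "twist": 50},
    {"x": -234, "y": -147, "z": 0, "twist": 60},
    {"x": -273, "y": -171, "z": 0, "twist": 70},
    {"x": -312, "y": -196, "z": 0, "twist": 80},
  ],
  hand=0.5,
)

```text
time_s: 1.15
position: [0.3924, 0.2948, 0.2482]
orientation: [-3.141, -0.0, 1.505]
contact_force: [-0.3, 0.1, 0.6]
gripper_width: 0.0216
finger_force: 0.0
```

```bash
python3 - <<'E'
from h import *
v=CASE(); go(cw((-.19,.03,.248)),v[2]-np.pi/2); go(cw((-.19,.03,.065)),v[2]-np.pi/2)
E
```

```text
target [0.5857 0.0987 0.248 ] delta [-1.830e+02  2.057e+02  1.000e-01] twist 62.2 rows 6
target [0.5857 0.0987 0.065 ] delta [-183.   205.7  183.1] twist 62.2 rows 6
```

Request:
move_arm(
  deltas=[
    {"x": -37, "y": 41, "z": 0, "twist": 10},
    {"x": -74, "y": 82, "z": 0, "twist": 20},
    {"x": -110, "y": 123, "z": 0, "twist": 30},
    {"x": -147, "y": 165, "z": 0, "twist": 40},
    {"x": -183, "y": 206, "z": 0, "twist": 50},
    {"x": -183, "y": 206, "z": 60, "twist": 60},
    {"x": -183, "y": 206, "z": 120, "twist": 62},
    {"x": -183, "y": 206, "z": 180, "twist": 62},
  ],
)

```text
time_s: 2.15
position: [0.5861, 0.1006, 0.0665]
orientation: [-3.142, -0.0, 0.428]
contact_force: [-0.0, 0.4, -0.7]
gripper_width: 0.0216
finger_force: 0.0
```

```bash
python3 - <<'E'
from h import *
im,i=snap('wrist','w1'); pickle.dump(i,open('w1.pkl','wb'))
cv2.imwrite('pics/w1b.png',cv2.resize(im,(800,600),interpolation=cv2.INTER_CUBIC))
for p in((-.1,.095,.026),(-.094,.095,.062),(-.12,.095,.012),(-.118,0,.115)): print(p,(proj(i,cw(p))*800/512).round(0))
E
```

```text
(-0.1, 0.095, 0.026) [[202. 489.]]
(-0.094, 0.095, 0.062) [[149. 550.]]
(-0.12, 0.095, 0.012) [[254. 472.]]
(-0.118, 0, 0.115) [[ 51. 394.]]
```

View pics/w1b.png

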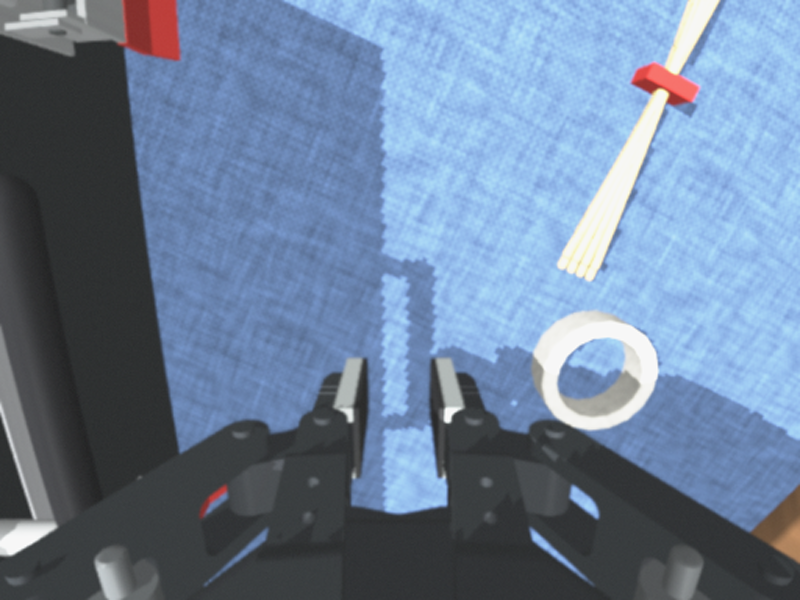

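Request:
move_arm(
  deltas=[
    {"x": -45, "y": 0, "z": 0, "twist": 0},
    {"x": -85, "y": -15, "z": 0, "twist": 0},
    {"x": -85, "y": -15, "z": 0, "twist": 0},
  ],
)

```text
time_s: 2.58
position: [0.4994, 0.0789, 0.0688]
orientation: [-3.14, 0.003, 0.428]
contact_force: [1.4, -0.2, 0.2]
gripper_width: 0.0214
finger_force: 0.0
```

```bash
python3 - <<'E'
from h import *
im,i=snap('wrist','w2'); pickle.dump(i,open('w2.pkl','wb'))
for p in((-.1,-.095,.026),(-.094,-.095,.062),(-.12,-.095,.012),(-.118,0,.115)): print(p,proj(i,cw(p)).round(0))
q=proj(i,cw((-.1,-.095,.04)))[0]; x=int(max(0,q[0]-70));y=int(max(0,q[1]-60)); print(x,y)
cv2.imwrite('pics/w2b.png',cv2.resize(im[y:y+150,x:x+200],(800,600),interpolation=cv2.INTER_CUBIC))
E
```

```text
(-0.1, -0.095, 0.026) [[ 119. -158.]]
(-0.094, -0.095, 0.062) [[  86. -186.]]
(-0.12, -0.095, 0.012) [[ 163. -144.]]
(-0.118, 0, 0.115) [[ 43. -67.]]
39 0
```

View pics/w2b.png

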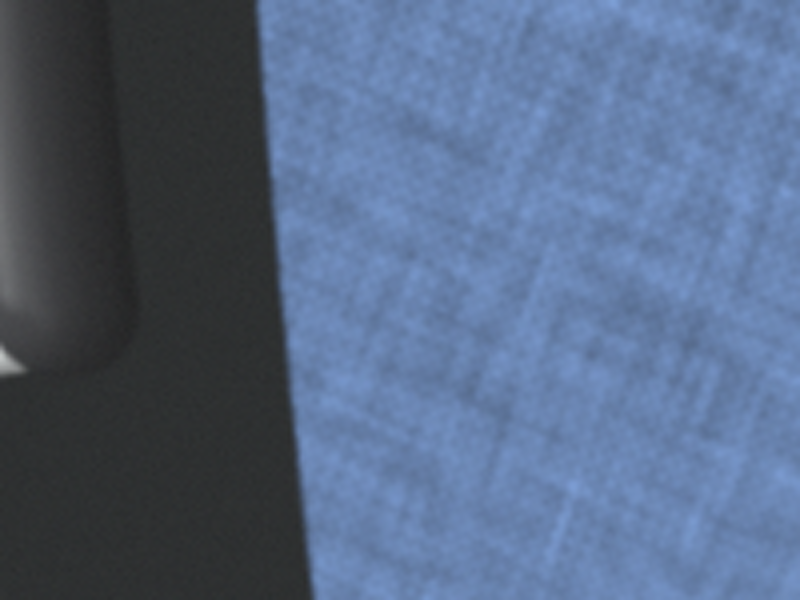

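```bash
python3 - <<'E'
from h import *
i=pickle.load(open('w1.pkl','rb'))
for p,z in(((180,58),.012),((180,58),.02),((125,45),.03),((125,45),.06),((125,45),.075),((163,0),.012),((120,0),.05),((75,55),.1),((75,55),.075)): print(p,z,wc(onz(i,[np.array(p)*.64],z)[0]).round(4))
E
```

```text
(180, 58) 0.012 [-0.1053 -0.0848  0.012 ]
(180, 58) 0.02 [-0.109 -0.083  0.02 ]
(125, 45) 0.03 [-0.0944 -0.0855  0.03  ]
(125, 45) 0.06 [-0.1116 -0.0776  0.06  ]
(125, 45) 0.075 [-0.1202 -0.0737  0.075 ]
(163, 0) 0.012 [-0.1003 -0.1053  0.012 ]
(120, 0) 0.05 [-0.1054 -0.0929  0.05  ]
(75, 55) 0.1 [-0.1238 -0.0658  0.1   ]
(75, 55) 0.075 [-0.1066 -0.072   0.075 ]
```

```bash
python3 - <<'E'
from h import *
b=cv2.imread('pics/side0.png')[135:190,175:205]; c=cv2.imread('pics/side0.png')[105:160,215:245]
o=np.hstack([cv2.resize(x,(330,600),interpolation=cv2.INTER_CUBIC) for x in(b,c)]); cv2.imwrite('pics/lev.png',o)
E
```

```text
(no output)
```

View pics/lev.png

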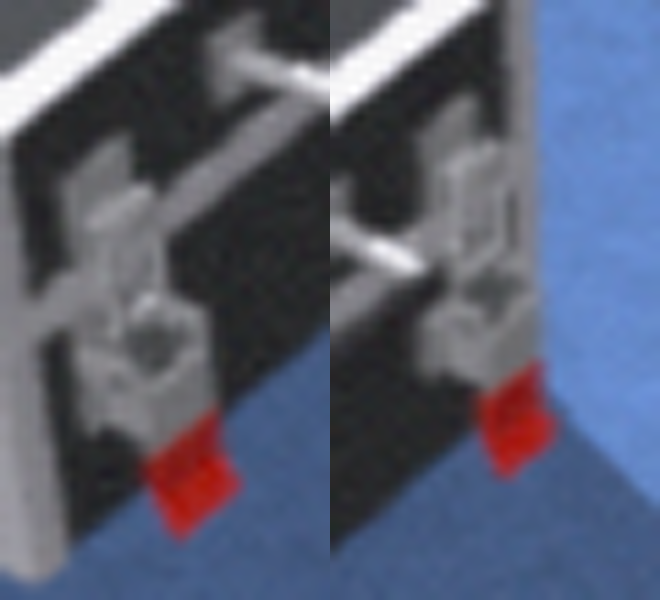

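Request:
move_arm(
  deltas=[
    {"x": 0, "y": 0, "z": -62, "twist": 0},
    {"x": 0, "y": 0, "z": -124, "twist": 0},
    {"x": 0, "y": 0, "z": -186, "twist": 0},
    {"x": 0, "y": 0, "z": -240, "twist": 0},
    {"x": 50, "y": 14, "z": -270, "twist": 0},
    {"x": 100, "y": 28, "z": -300, "twist": 0},
    {"x": 150, "y": 42, "z": -310, "twist": 0},
    {"x": 200, "y": 56, "z": -310, "twist": 0},
  ],
)

```text
time_s: 3.62
position: [0.7103, 0.1119, 0.3812]
orientation: [3.14, -0.005, 0.429]
contact_force: [0.2, 0.6, 0.1]
gripper_width: 0.0217
finger_force: 0.0
```

Request:
move_arm(
  deltas=[
    {"x": 50, "y": 14, "z": 0, "twist": 0},
    {"x": 100, "y": 28, "z": 0, "twist": 0},
    {"x": 150, "y": 42, "z": 0, "twist": 0},
    {"x": 200, "y": 56, "z": 0, "twist": 0},
    {"x": 250, "y": 70, "z": 0, "twist": 0},
    {"x": 300, "y": 84, "z": 0, "twist": 0},
    {"x": 300, "y": 84, "z": 0, "twist": 0},
  ],
)

```text
time_s: 4.5
position: [0.8818, 0.1387, 0.3185]
orientation: [3.129, -0.046, 0.429]
contact_force: [-1.3, 1.8, -0.2]
gripper_width: 0.0212
finger_force: 0.0
```

Request:
move_arm(
  deltas=[
    {"x": 0, "y": 0, "z": 0, "twist": 0},
    {"x": 0, "y": 0, "z": 0, "twist": 0},
  ],
)

```text
time_s: 4.75
position: [0.8815, 0.1386, 0.3192]
orientation: [3.129, -0.046, 0.429]
contact_force: [0.8, -0.8, 0.5]
gripper_width: 0.0213
finger_force: 0.0
```

Request:
move_arm(
  deltas=[
    {"x": 60, "y": 16, "z": 0, "twist": 0},
    {"x": 120, "y": 32, "z": 0, "twist": 0},
    {"x": 180, "y": 48, "z": 0, "twist": 0},
  ],
)

```text
time_s: 5.12
position: [0.9173, 0.1457, 0.2763]
orientation: [3.116, -0.091, 0.43]
contact_force: [-0.5, 0.1, -0.9]
gripper_width: 0.0214
finger_force: 0.0
```

Request:
move_arm(
  deltas=[
    {"x": -60, "y": -16, "z": 0, "twist": 0},
    {"x": -120, "y": -32, "z": 0, "twist": 0},
    {"x": -180, "y": -48, "z": 0, "twist": 0},
    {"x": -180, "y": -48, "z": 0, "twist": 0},
  ],
)

```text
time_s: 5.62
position: [0.7317, 0.1142, 0.2597]
orientation: [3.116, -0.091, 0.43]
contact_force: [0.4, 0.6, 0.7]
gripper_width: 0.0211
finger_force: 0.0
```

```bash
cat >> h.py <<'E'
def st():
    s=state(); Rm=R.from_euler('xyz',s['orientation']).as_matrix(); z=Rm[:,2]
    print('t',round(s['time_s'],2),'pos',s['position'].round(4),'case',wc(s['position']).round(4),'tilt',np.degrees(np.arccos(-z[2])).round(1),'az',np.degrees(np.arctan2(z[1],z[0])).round(0),'xax',Rm[:,0].round(2),'yax',Rm[:,1].round(2),'q',s['joint_pos'].round(2))
E
python3 - <<'E'
from h import *
st(); go((.40,.50,.40),np.radians(70)); 
E
```

```text
t 5.62 pos [0.7317 0.1142 0.2597] case [-0.2352 -0.1097  0.2597] tilt 5.4 az 9.0 xax [0.91 0.41 0.09] yax [ 0.41 -0.91  0.03] q [0.14 0.54 1.18 0.   1.32 1.28]
target [0.4 0.5 0.4] delta [-127.6 -484.9 -164.8] twist -45.4 rows 9
```

Request:
move_arm(
  deltas=[
    {"x": -15, "y": -57, "z": -19, "twist": -6},
    {"x": -30, "y": -114, "z": -38, "twist": -12},
    {"x": -45, "y": -171, "z": -57, "twist": -18},
    {"x": -60, "y": -228, "z": -76, "twist": -24},
    {"x": -75, "y": -285, "z": -95, "twist": -30},
    {"x": -90, "y": -342, "z": -114, "twist": -36},
    {"x": -105, "y": -399, "z": -133, "twist": -42},
    {"x": -120, "y": -456, "z": -152, "twist": -46},
  ],
)

```text
time_s: 6.62
position: [0.4214, 0.4791, 0.3897]
orientation: [3.058, -0.047, 1.236]
contact_force: [0.7, -0.1, -0.7]
gripper_width: 0.0217
finger_force: 0.0
```

```bash
python3 - <<'E'
from h import *
st(); go((-.26,.60,.40),np.radians(114)); 
E
```

```text
t 6.62 pos [0.4214 0.4791 0.3897] case [0.2243 0.0254 0.3897] tilt 5.5 az 10.0 xax [0.33 0.94 0.05] yax [ 0.94 -0.33  0.08] q [ 0.86  0.34  1.19 -0.06  1.54  1.2 ]
target [-0.26  0.6   0.4 ] delta [-109.4 -679.6  -72.1] twist -43.2 rows 12
```

Request:
move_arm(
  deltas=[
    {"x": -9, "y": -57, "z": -6, "twist": -4},
    {"x": -18, "y": -114, "z": -12, "twist": -8},
    {"x": -27, "y": -171, "z": -18, "twist": -12},
    {"x": -36, "y": -228, "z": -24, "twist": -16},
    {"x": -45, "y": -285, "z": -30, "twist": -20},
    {"x": -54, "y": -342, "z": -36, "twist": -24},
    {"x": -63, "y": -399, "z": -42, "twist": -28},
    {"x": -72, "y": -456, "z": -48, "twist": -32},
  ],
)

```text
time_s: 7.62
position: [-0.0358, 0.5616, 0.3964]
orientation: [3.048, 0.003, 1.792]
contact_force: [-0.1, 0.9, -1.0]
gripper_width: 0.0213
finger_force: 0.0
```

Request:
move_arm(
  deltas=[
    {"x": 60, "y": -55, "z": -6, "twist": -4},
    {"x": 120, "y": -80, "z": -12, "twist": -8},
    {"x": 180, "y": -80, "z": -18, "twist": -11},
  ],
)

```text
time_s: 8.0
position: [-0.1494, 0.704, 0.405]
orientation: [3.051, 0.02, 1.985]
contact_force: [-0.1, 0.7, 1.8]
gripper_width: 0.0216
finger_force: 0.0
```

```bash
python3 - <<'E'
from h import *
st()
E
```

```text
t 8.0 pos [-0.1494  0.704   0.405 ] case [0.6619 0.4555 0.405 ] tilt 5.3 az 11.0 xax [-0.4   0.92 -0.02] yax [0.91 0.4  0.09] q [ 1.8   0.55  0.82 -0.09  1.78  1.37]
```

Request:
move_arm(
  deltas=[
    {"x": 40, "y": -45, "z": 0, "twist": 0},
    {"x": 80, "y": -90, "z": 0, "twist": 0},
    {"x": 130, "y": -125, "z": -10, "twist": 0},
    {"x": 185, "y": -150, "z": -20, "twist": 0},
    {"x": 240, "y": -165, "z": -30, "twist": 0},
    {"x": 300, "y": -180, "z": -40, "twist": 0},
    {"x": 360, "y": -190, "z": -50, "twist": 0},
    {"x": 420, "y": -200, "z": -60, "twist": 0},
  ],
)

```text
time_s: 9.0
position: [-0.373, 0.7899, 0.3384]
orientation: [3.052, -0.024, 1.984]
contact_force: [0.0, 0.1, 1.1]
gripper_width: 0.021
finger_force: 0.0
```

Request:
move_arm(
  deltas=[
    {"x": 60, "y": 0, "z": -10, "twist": 0},
    {"x": 120, "y": 0, "z": -20, "twist": 0},
    {"x": 180, "y": 0, "z": -30, "twist": 0},
    {"x": 240, "y": 0, "z": -40, "twist": 0},
    {"x": 300, "y": 0, "z": -50, "twist": 0},
    {"x": 360, "y": 0, "z": -60, "twist": 0},
    {"x": 420, "y": 0, "z": -70, "twist": 0},
    {"x": 480, "y": 0, "z": -80, "twist": 0},
  ],
)

```text
time_s: 10.0
position: [-0.3863, 0.8376, 0.2724]
orientation: [3.052, -0.069, 1.989]
contact_force: [-0.0, -0.5, -0.1]
gripper_width: 0.0214
finger_force: 0.0
```

```bash
python3 - <<'E'
from h import *
st()
E
```

```text
t 10.0 pos [-0.3863  0.8376  0.2724] case [0.8802 0.6176 0.2724] tilt 6.5 az 61.0 xax [-0.41  0.91  0.07] yax [0.91 0.4  0.09] q [ 2.02  1.01  0.22 -0.1   1.85  1.58]
```

Request:
move_arm(
  deltas=[
    {"x": 60, "y": 0, "z": -15, "twist": 0},
    {"x": 120, "y": 0, "z": -30, "twist": 0},
  ],
)

```text
time_s: 10.25
position: [-0.3923, 0.8539, 0.267]
orientation: [3.052, -0.116, 1.993]
contact_force: [-0.1, -0.9, -0.1]
gripper_width: 0.0211
finger_force: 0.0
```

Request:
move_arm(
  deltas=[
    {"x": 60, "y": 0, "z": -15, "twist": 0},
    {"x": 120, "y": 0, "z": -30, "twist": 0},
  ],
)

```text
time_s: 10.5
position: [-0.3981, 0.8684, 0.2667]
orientation: [3.051, -0.164, 1.998]
contact_force: [0.9, 0.0, 1.1]
gripper_width: 0.0217
finger_force: 0.0
```

Request:
move_arm(
  deltas=[
    {"x": 60, "y": 0, "z": -15, "twist": 0},
  ],
)

```text
time_s: 10.62
position: [-0.4027, 0.8789, 0.2694]
orientation: [3.051, -0.204, 2.001]
contact_force: [-0.1, 0.5, -0.5]
gripper_width: 0.0213
finger_force: 0.0
```

Request:
move_arm(
  deltas=[
    {"x": 60, "y": 0, "z": -15, "twist": 0},
  ],
)

```text
time_s: 10.75
position: [-0.4073, 0.8887, 0.2752]
orientation: [3.05, -0.245, 2.005]
contact_force: [0.1, -0.5, -1.0]
gripper_width: 0.0214
finger_force: 0.0
```

```bash
python3 - <<'E'
from h import *
st()
E
```

```text
t 10.75 pos [-0.4073  0.8887  0.2752] case [0.9354 0.616  0.2752] tilt 15.0 az 94.0 xax [-0.41  0.88  0.24] yax [0.91 0.4  0.09] q [ 2.02  1.02  0.22 -0.09  1.67  1.57]
```

Request:
move_arm(
  deltas=[
    {"x": 60, "y": 0, "z": 0, "twist": 0},
  ],
)

```text
time_s: 10.88
position: [-0.4129, 0.9029, 0.2721]
orientation: [3.049, -0.287, 2.009]
contact_force: [0.6, -0.3, -0.2]
gripper_width: 0.0213
finger_force: 0.0
```

Request:
move_arm(
  deltas=[
    {"x": 60, "y": 0, "z": 0, "twist": 0},
  ],
)

```text
time_s: 11.0
position: [-0.4181, 0.9162, 0.2673]
orientation: [3.049, -0.323, 2.013]
contact_force: [0.3, 0.3, -0.5]
gripper_width: 0.0217
finger_force: 0.0
```

Request:
move_arm(
  deltas=[
    {"x": 60, "y": 0, "z": 0, "twist": 0},
  ],
)

```text
time_s: 11.12
position: [-0.4231, 0.9285, 0.2664]
orientation: [3.047, -0.362, 2.017]
contact_force: [-0.8, 0.1, 0.0]
gripper_width: 0.0213
finger_force: 0.0
```

Request:
move_arm(
  deltas=[
    {"x": 60, "y": 0, "z": 0, "twist": 0},
  ],
)

```text
time_s: 11.25
position: [-0.428, 0.9398, 0.2684]
orientation: [3.046, -0.402, 2.021]
contact_force: [0.1, -1.5, 0.7]
gripper_width: 0.0215
finger_force: 0.0
```

Request:
move_arm(
  deltas=[
    {"x": 60, "y": 0, "z": 0, "twist": 0},
  ],
)

```text
time_s: 11.38
position: [-0.4327, 0.95, 0.2726]
orientation: [3.044, -0.442, 2.025]
contact_force: [-0.5, -0.3, 0.4]
gripper_width: 0.0214
finger_force: 0.0
```

Request:
move_arm(
  deltas=[
    {"x": 60, "y": 0, "z": 0, "twist": 0},
  ],
)

```text
time_s: 11.5
position: [-0.4372, 0.9594, 0.2789]
orientation: [3.043, -0.481, 2.029]
contact_force: [-0.3, -0.4, -0.5]
gripper_width: 0.0213
finger_force: 0.0
```

```bash
python3 - <<'E'
from h import *
st()
E
```

```text
t 11.5 pos [-0.4372  0.9594  0.2789] case [1.0122 0.6147 0.2789] tilt 28.1 az 104.0 xax [-0.39  0.79  0.46] yax [0.91 0.4  0.09] q [ 2.01  1.04  0.22 -0.09  1.4   1.57]
```

Request:
move_arm(
  deltas=[
    {"x": 60, "y": 0, "z": 0, "twist": 0},
  ],
)

```text
time_s: 11.62
position: [-0.4415, 0.9678, 0.2874]
orientation: [3.041, -0.522, 2.034]
contact_force: [0.4, 0.5, -1.0]
gripper_width: 0.0215
finger_force: 0.0
```

Request:
move_arm(
  deltas=[
    {"x": 60, "y": 0, "z": 0, "twist": 0},
  ],
)

```text
time_s: 11.75
position: [-0.4457, 0.9753, 0.2981]
orientation: [3.038, -0.562, 2.039]
contact_force: [0.0, 0.3, -0.1]
gripper_width: 0.0214
finger_force: 0.0
```

Request:
move_arm(
  deltas=[
    {"x": 60, "y": 0, "z": 0, "twist": 0},
  ],
)

```text
time_s: 11.88
position: [-0.4495, 0.9817, 0.3106]
orientation: [3.035, -0.602, 2.044]
contact_force: [-0.3, 0.5, 0.0]
gripper_width: 0.0215
finger_force: 0.0
```

Request:
move_arm(
  deltas=[
    {"x": 60, "y": 0, "z": 0, "twist": 0},
  ],
)

```text
time_s: 12.0
position: [-0.453, 0.987, 0.3246]
orientation: [3.033, -0.641, 2.049]
contact_force: [-0.3, 0.3, 0.5]
gripper_width: 0.021
finger_force: 0.0
```

Request:
move_arm(
  deltas=[
    {"x": 60, "y": 0, "z": 0, "twist": 0},
  ],
)

```text
time_s: 12.12
position: [-0.4562, 0.9913, 0.34]
orientation: [3.029, -0.679, 2.054]
contact_force: [-0.2, -0.7, -0.0]
gripper_width: 0.0211
finger_force: 0.0
```

Request:
move_arm(
  deltas=[
    {"x": 60, "y": 0, "z": 0, "twist": 0},
  ],
)

```text
time_s: 12.25
position: [-0.4592, 0.9946, 0.3568]
orientation: [3.026, -0.717, 2.06]
contact_force: [-0.5, 0.9, -0.2]
gripper_width: 0.0215
finger_force: 0.0
```

Request:
move_arm(
  deltas=[
    {"x": 60, "y": 0, "z": 0, "twist": 0},
  ],
)

```text
time_s: 12.38
position: [-0.4617, 0.9968, 0.3749]
orientation: [3.022, -0.755, 2.066]
contact_force: [0.2, -0.4, 0.2]
gripper_width: 0.0215
finger_force: 0.0
```

```bash
python3 - <<'E'
from h import *
st(); go((.0,.60,.35)); go((.42,.48,.40))
E
```

```text
t 12.38 pos [-0.4617  0.9968  0.3749] case [1.0564 0.6218 0.3749] tilt 43.7 az 108.0 xax [-0.35  0.64  0.68] yax [0.91 0.4  0.09] q [ 2.02  0.99  0.22 -0.09  1.18  1.57]
target [0.   0.6  0.35] delta [-431.3  260.5 -342.7] twist 0 rows 10
target [0.42 0.48 0.4 ] delta [-619.4  600.  -549.1] twist 0 rows 17
```

Request:
move_arm(
  deltas=[
    {"x": -36, "y": 35, "z": -32, "twist": 0},
    {"x": -73, "y": 70, "z": -64, "twist": 0},
    {"x": -109, "y": 105, "z": -97, "twist": 0},
    {"x": -146, "y": 141, "z": -129, "twist": 0},
    {"x": -182, "y": 176, "z": -161, "twist": 0},
    {"x": -219, "y": 212, "z": -194, "twist": 0},
    {"x": -255, "y": 247, "z": -226, "twist": 0},
    {"x": -291, "y": 282, "z": -258, "twist": 0},
  ],
)

```text
time_s: 13.38
position: [-0.0477, 0.7538, 0.3879]
orientation: [3.02, -0.754, 2.067]
contact_force: [0.5, 1.1, -0.0]
gripper_width: 0.0211
finger_force: 0.0
```

Request:
move_arm(
  deltas=[
    {"x": -36, "y": 35, "z": -32, "twist": 0},
    {"x": -73, "y": 70, "z": -64, "twist": 0},
    {"x": -109, "y": 105, "z": -97, "twist": 0},
    {"x": -146, "y": 141, "z": -129, "twist": 0},
    {"x": -182, "y": 176, "z": -161, "twist": 0},
    {"x": -219, "y": 212, "z": -194, "twist": 0},
    {"x": -255, "y": 247, "z": -226, "twist": 0},
    {"x": -291, "y": 282, "z": -258, "twist": 0},
  ],
)

```text
time_s: 14.38
position: [0.3666, 0.5109, 0.4004]
orientation: [3.018, -0.752, 2.067]
contact_force: [-0.0, 0.7, -0.1]
gripper_width: 0.0215
finger_force: 0.0
```

```bash
python3 - <<'E'
from h import *
st(); go((.55,.0,.36))
s=state();Rm=R.from_euler('xyz',s['orientation']).as_matrix();print((np.eye(3)@Rm).round(3))
E
```

```text
t 14.38 pos [0.3666 0.5109 0.4004] case [0.2757 0.0625 0.4004] tilt 43.6 az 108.0 xax [-0.35  0.64  0.68] yax [0.91 0.4  0.09] q [ 0.61  0.22  1.53  0.77  1.24 -0.05]
target [0.55 0.   0.36] delta [-419.4  -40.  -344.6] twist 0 rows 9
[[-0.348  0.913 -0.215]
 [ 0.642  0.399  0.655]
 [ 0.683  0.09  -0.725]]
```

Request:
move_arm(
  deltas=[
    {"x": -52, "y": -5, "z": -43, "twist": 0},
    {"x": -100, "y": -10, "z": -81, "twist": 0},
    {"x": -146, "y": -14, "z": -120, "twist": 0},
    {"x": -192, "y": -18, "z": -158, "twist": 0},
    {"x": -240, "y": -23, "z": -196, "twist": 0},
    {"x": -285, "y": -27, "z": -234, "twist": 0},
    {"x": -332, "y": -32, "z": -272, "twist": 0},
    {"x": -378, "y": -36, "z": -310, "twist": 0},
  ],
)

```text
time_s: 15.38
position: [0.5312, 0.0502, 0.3631]
orientation: [3.019, -0.749, 2.066]
contact_force: [1.5, -0.3, 0.5]
gripper_width: 0.021
finger_force: 0.0
```

```bash
python3 - <<'E'
from h import *
st()
go(cw((-.16,.095,.07))); go(cw((-.104,.095,.026))); 
E
```

```text
t 15.38 pos [0.5312 0.0502 0.3631] case [-0.2121  0.0994  0.3631] tilt 43.4 az 108.0 xax [-0.35  0.64  0.68] yax [0.91 0.4  0.09] q [-0.26  0.36  1.42  0.63  1.79 -0.7 ]
target [0.5141 0.0996 0.07  ] delta [-161.9  -22.1  248.9] twist 0 rows 5
target [0.4913 0.1508 0.026 ] delta [-151.   -26.4  319.1] twist 0 rows 6
```

Request:
move_arm(
  deltas=[
    {"x": -40, "y": -7, "z": 45, "twist": 0},
    {"x": -75, "y": -13, "z": 95, "twist": 0},
    {"x": -110, "y": -20, "z": 145, "twist": 0},
    {"x": -140, "y": -26, "z": 195, "twist": 0},
    {"x": -151, "y": -26, "z": 245, "twist": 0},
    {"x": -151, "y": -26, "z": 269, "twist": 0},
    {"x": -151, "y": -26, "z": 269, "twist": 0},
  ],
  hand=0,
  newtons=30,
)

```text
time_s: 16.25
position: [0.5, 0.1212, 0.0615]
orientation: [3.024, -0.752, 2.066]
contact_force: [0.6, -0.4, -0.1]
gripper_width: 0.0428
finger_force: 0.0
```

```bash
python3 - <<'E'
from h import *
st()
im,i=snap('wrist','w3'); pickle.dump(i,open('w3.pkl','wb'))
h=cv2.cvtColor(im,cv2.COLOR_BGR2HSV); m=cv2.inRange(h,(0,150,70),(6,255,255))|cv2.inRange(h,(174,150,70),(180,255,255))
k,l,s,c=cv2.connectedComponentsWithStats(m); print([(s[j].tolist(),c[j].round(1).tolist()) for j in range(1,k) if s[j,4]>15])
print(proj(i,cw((-.1,.095,.026))))
go(cw((-.104,.095,.026)))
cv2.imwrite('pics/w3b.png',cv2.resize(im,(800,600),interpolation=cv2.INTER_CUBIC))
E
```

```text
t 16.25 pos [0.5    0.1212 0.0615] case [-0.1346  0.0991  0.0615] tilt 43.5 az 109.0 xax [-0.35  0.64  0.68] yax [0.91 0.4  0.09] q [-0.15  0.61  1.88  0.72  1.18 -1.07]
[([239, 215, 38, 22, 721], [256.2, 225.3]), ([483, 218, 29, 21, 426], [499.1, 229.9])]
[[254.76273604 221.34881187]]
target [0.4913 0.1508 0.026 ] delta [-2.  -0.1 48.3] twist 0 rows 1
```

View pics/w3b.png

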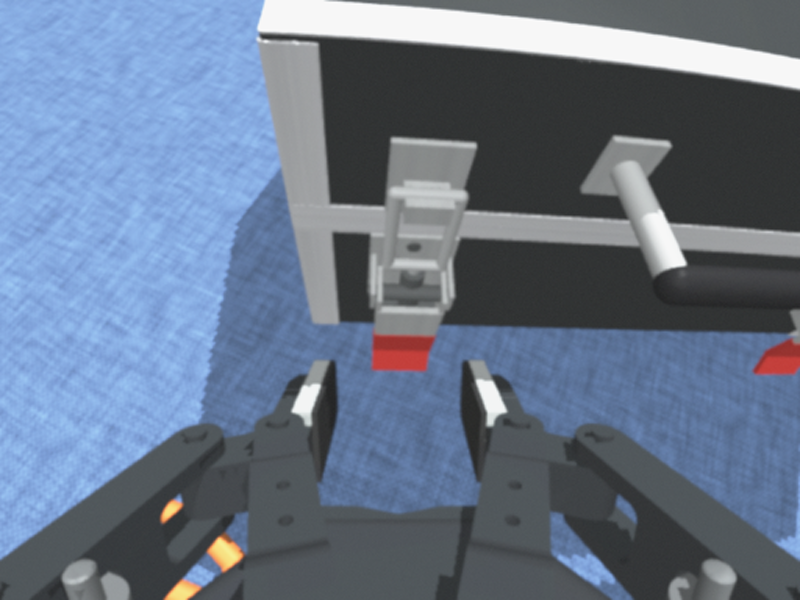

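```bash
cat >> h.py <<'E'
def arc(ths,r=(6,-36),th0=0):
    s=state(); Rm=R.from_euler('xyz',s['orientation']).as_matrix(); v=CASE(); o=-np.array([np.cos(v[2]),np.sin(v[2]),0]); k=np.array([0,0,1.])
    f=lambda t:(r[0]*np.cos(t)-r[1]*np.sin(t))*o+(r[1]*np.cos(t)+r[0]*np.sin(t))*k
    for t in ths: print(t,((f(t)-f(th0))@Rm).round(1))
E
python3 -c "
from h import *
arc(np.arange(.25,2.2,.25))
arc([2.1,2.2])"
```

```text
0.25 [-4.6  0.3 -7.9]
0.5 [ -7.1   0.7 -16.6]
0.75 [ -7.3   1.3 -25.7]
1.0 [ -5.3   2.  -34.5]
1.25 [ -1.2   2.8 -42.6]
1.5 [  4.8   3.6 -49.4]
1.75 [ 12.3   4.4 -54.5]
2.0 [ 20.8   5.1 -57.6]
2.1 [ 24.4   5.3 -58.2]
2.2 [ 28.1   5.5 -58.4]
```

Request:
move_arm(
  deltas=[
    {"x": -1, "y": 0, "z": 20, "twist": 0},
    {"x": -2, "y": 0, "z": 46, "twist": 0},
    {"x": -2, "y": 0, "z": 46, "twist": 0},
  ],
)

```text
time_s: 16.68
position: [0.4917, 0.1492, 0.0279]
orientation: [3.022, -0.751, 2.067]
contact_force: [0.8, 0.3, -0.1]
gripper_width: 0.0428
finger_force: 0.0
```

Request:
move_arm(
  deltas=[
    {"x": 0, "y": 0, "z": 0, "twist": 0},
    {"x": 0, "y": 0, "z": 0, "twist": 0},
    {"x": 0, "y": 0, "z": 0, "twist": 0},
    {"x": 0, "y": 0, "z": 0, "twist": 0},
  ],
  hand=0.8,
  newtons=25,
)

```text
time_s: 17.18
position: [0.4926, 0.1485, 0.0286]
orientation: [3.019, -0.751, 2.066]
contact_force: [0.8, -5.4, 7.2]
gripper_width: 0.0234
finger_force: 24.1
```

Request:
move_arm(
  deltas=[
    {"x": -4.6, "y": 0.3, "z": -7.9, "twist": 0},
    {"x": -7.1, "y": 0.7, "z": -16.6, "twist": 0},
    {"x": -7.3, "y": 1.3, "z": -25.7, "twist": 0},
    {"x": -5.3, "y": 2, "z": -34.5, "twist": 0},
  ],
)

```text
time_s: 17.68
position: [0.5035, 0.1229, 0.0488]
orientation: [3.022, -0.749, 2.065]
contact_force: [1.4, -2.4, -4.9]
gripper_width: 0.0229
finger_force: 24.6
```

Request:
move_arm(
  deltas=[
    {"x": 4.1, "y": 0.8, "z": -8.1, "twist": 0},
    {"x": 10.1, "y": 1.6, "z": -14.9, "twist": 0},
    {"x": 17.6, "y": 2.4, "z": -20, "twist": 0},
    {"x": 26.1, "y": 3.1, "z": -23.1, "twist": 0},
    {"x": 31, "y": 3.4, "z": -24, "twist": 0},
  ],
)

```text
time_s: 18.3
position: [0.5015, 0.1263, 0.0884]
orientation: [3.019, -0.743, 2.069]
contact_force: [3.7, -19.7, 3.9]
gripper_width: 0.0222
finger_force: 23.9
```

```bash
python3 - <<'E'
from h import *
st()
im,i=snap('wrist','w4')
a=cv2.resize(im[60:300,100:420],(800,600),interpolation=cv2.INTER_CUBIC)
cv2.imwrite('pics/w4b.png',a)
E
```

```text
t 18.3 pos [0.5015 0.1263 0.0884] case [-0.1306  0.0956  0.0884] tilt 43.0 az 108.0 xax [-0.35  0.65  0.68] yax [0.91 0.4  0.09] q [-0.14  0.56  1.86  0.71  1.21 -1.03]
```

View pics/w4b.png

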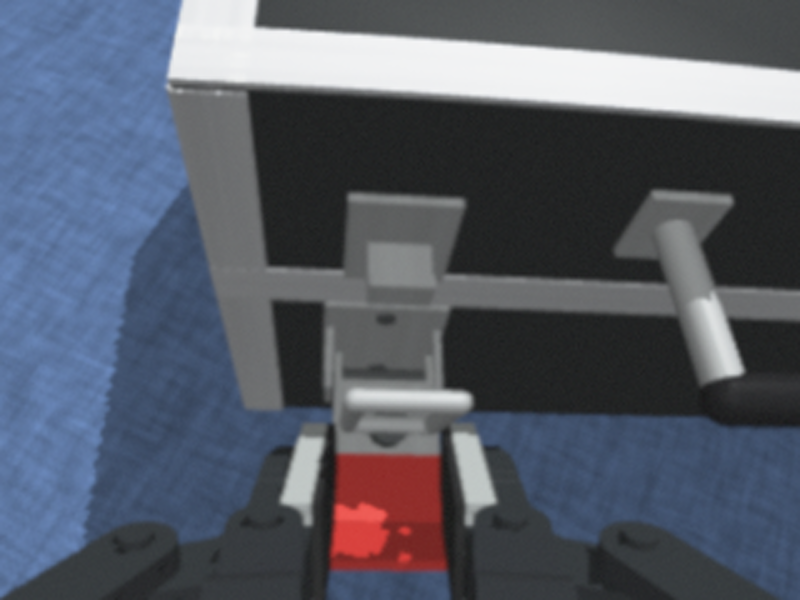

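Request:
move_arm(
  deltas=[
    {"x": 0, "y": 0, "z": 0, "twist": 0},
    {"x": 0, "y": 0, "z": -15, "twist": 0},
    {"x": 0, "y": 0, "z": -50, "twist": 0},
    {"x": 0, "y": 0, "z": -80, "twist": 0},
    {"x": 0, "y": 0, "z": -80, "twist": 0},
  ],
  hand=0,
)

```text
time_s: 18.98
position: [0.5188, 0.0765, 0.1476]
orientation: [3.018, -0.75, 2.067]
contact_force: [0.2, 0.1, -0.2]
gripper_width: 0.0424
finger_force: 0.0
```

```bash
python3 - <<'E'
from h import *
st()
s=state();z=R.from_euler('xyz',s['orientation']).as_matrix()[:,2]
G=cw((-.104,-.095,.027)); go(G-.05*z); go(G)
E
```

```text
t 18.98 pos [0.5188 0.0765 0.1476] case [-0.183   0.1001  0.1476] tilt 43.4 az 108.0 xax [-0.35  0.64  0.68] yax [0.91 0.4  0.09] q [-0.22  0.52  1.75  0.65  1.37 -0.97]
target [0.6756 0.1954 0.0633] delta [-35.7 182.9 105.4] twist 0 rows 4
target [0.6649 0.2281 0.027 ] delta [-35.7 182.9 155.4] twist 0 rows 4
```

Request:
move_arm(
  deltas=[
    {"x": 0, "y": 60, "z": 0, "twist": 0},
    {"x": 0, "y": 120, "z": 0, "twist": 0},
    {"x": -10, "y": 170, "z": 20, "twist": 0},
    {"x": -30, "y": 183, "z": 70, "twist": 0},
    {"x": -36, "y": 183, "z": 105, "twist": 0},
    {"x": -36, "y": 183, "z": 105, "twist": 0},
  ],
)

```text
time_s: 19.73
position: [0.6708, 0.1982, 0.0575]
orientation: [3.033, -0.756, 2.062]
contact_force: [0.6, -1.2, -0.1]
gripper_width: 0.0426
finger_force: 0.0
```

```bash
python3 - <<'E'
from h import *
st()
im,i=snap('wrist','w5'); pickle.dump(i,open('w5.pkl','wb'))
h=cv2.cvtColor(im,cv2.COLOR_BGR2HSV); m=cv2.inRange(h,(0,150,70),(6,255,255))|cv2.inRange(h,(174,150,70),(180,255,255))
k,l,s,c=cv2.connectedComponentsWithStats(m); print([(s[j].tolist(),c[j].round(1).tolist()) for j in range(1,k) if s[j,4]>15])
print(proj(i,cw((-.1,-.095,.026))))
go(cw((-.104,-.095,.027)))
E
```

```text
t 19.73 pos [0.6708 0.1982 0.0575] case [-0.1337 -0.0883  0.0575] tilt 43.7 az 109.0 xax [-0.34  0.64  0.69] yax [0.91 0.4  0.08] q [-0.01  0.8   1.43  0.74  1.31 -0.81]
[([244, 213, 39, 23, 757], [261.4, 223.8])]
[[259.89958692 220.77456357]]
target [0.6649 0.2281 0.027 ] delta [-0.   2.6 45.6] twist 0 rows 1
```

Request:
move_arm(
  deltas=[
    {"x": 0, "y": 3, "z": 20, "twist": 0},
    {"x": 0, "y": 3, "z": 45, "twist": 0},
    {"x": 0, "y": 3, "z": 45, "twist": 0},
    {"x": 0, "y": 3, "z": 45, "twist": 0},
  ],
)

```text
time_s: 20.27
position: [0.6679, 0.2265, 0.0297]
orientation: [3.02, -0.751, 2.067]
contact_force: [-0.4, -0.1, 0.3]
gripper_width: 0.0427
finger_force: 0.0
```

Request:
move_arm(
  deltas=[
    {"x": 0, "y": 0, "z": 0, "twist": 0},
    {"x": 0, "y": 0, "z": 0, "twist": 0},
    {"x": 0, "y": 0, "z": 0, "twist": 0},
    {"x": 0, "y": 0, "z": 0, "twist": 0},
  ],
  hand=0.8,
  newtons=25,
)

```text
time_s: 20.78
position: [0.6665, 0.2253, 0.0297]
orientation: [3.024, -0.752, 2.065]
contact_force: [-2.9, -3.7, 3.3]
gripper_width: 0.0239
finger_force: 24.3
```

Request:
move_arm(
  deltas=[
    {"x": -4.6, "y": 0.3, "z": -7.9, "twist": 0},
    {"x": -7.1, "y": 0.7, "z": -16.6, "twist": 0},
    {"x": -7.3, "y": 1.3, "z": -25.7, "twist": 0},
    {"x": -5.3, "y": 2, "z": -34.5, "twist": 0},
  ],
)

```text
time_s: 21.28
position: [0.6774, 0.2001, 0.0496]
orientation: [3.026, -0.751, 2.064]
contact_force: [-5.5, -0.7, -2.7]
gripper_width: 0.0227
finger_force: 24.6
```

Request:
move_arm(
  deltas=[
    {"x": 4.1, "y": 0.8, "z": -8.1, "twist": 0},
    {"x": 10.1, "y": 1.6, "z": -14.9, "twist": 0},
    {"x": 17.6, "y": 2.4, "z": -20, "twist": 0},
    {"x": 26.1, "y": 3.1, "z": -23.1, "twist": 0},
    {"x": 31, "y": 3.4, "z": -24, "twist": 0},
  ],
)

```text
time_s: 21.9
position: [0.6761, 0.2016, 0.0885]
orientation: [3.025, -0.743, 2.065]
contact_force: [-4.2, -19.1, 2.1]
gripper_width: 0.0215
finger_force: 24.0
```

Request:
move_arm(
  deltas=[
    {"x": 0, "y": 0, "z": 0, "twist": 0},
    {"x": 0, "y": 0, "z": -15, "twist": 0},
    {"x": 0, "y": 0, "z": -50, "twist": 0},
    {"x": 0, "y": 0, "z": -90, "twist": 0},
    {"x": 0, "y": 0, "z": -100, "twist": 0},
    {"x": 0, "y": 0, "z": -100, "twist": 0},
  ],
  hand=0,
)

```text
time_s: 22.65
position: [0.698, 0.1416, 0.162]
orientation: [3.02, -0.751, 2.066]
contact_force: [0.6, 0.5, -0.9]
gripper_width: 0.0428
finger_force: 0.0
```

```bash
python3 - <<'E'
from h import *
st()
a,i=snap('wrist','w6'); b,i=snap('side','s6')
o=np.hstack([cv2.resize(a,(400,300)),cv2.resize(b[75:200,120:287],(400,300),interpolation=cv2.INTER_CUBIC)])
cv2.imwrite('pics/l6.png',o)
E
```

```text
t 22.65 pos [0.698  0.1416 0.162 ] case [-0.1964 -0.0901  0.162 ] tilt 43.5 az 108.0 xax [-0.35  0.64  0.68] yax [0.91 0.4  0.09] q [-0.09  0.74  1.27  0.69  1.51 -0.71]
```

View pics/l6.png

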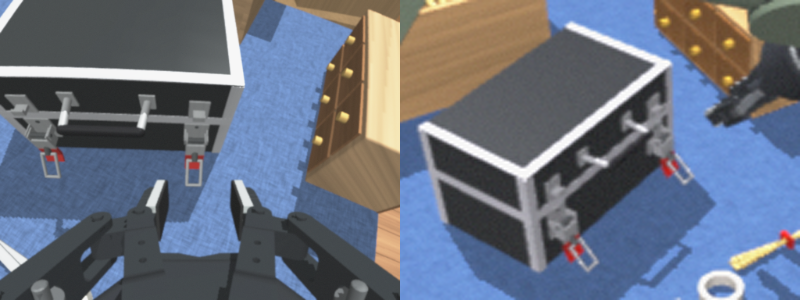

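```bash
python3 - <<'E'
from h import *
ia,ib=pickle.load(open('cal.pkl','rb'))
for p,z in(((85,332),0),((168,240),0),((160,200),.1),((45,155),.2),((125,175),.2)): print(p,z,onz(ia,[np.array(p)*.64],z)[0].round(3))
for p,z in(((580,590),.1),((755,478),.1),((755,478),.2),((640,570),.2)): print(p,z,onz(ib,[np.array(p)*.64],z)[0].round(3))
X,e=tri(ia,np.array((165,203))*.64,ib,np.array((580,588))*.64);print(X,e)
s=state();Rm=R.from_euler('xyz',s['orientation']).as_matrix()
go((.62,-.2,.40)); go((.30,-.62,.42))
E
```

```text
(85, 332) 0 [ 0.736 -0.564  0.   ]
(168, 240) 0 [ 0.5   -0.549 -0.   ]
(160, 200) 0.1 [ 0.494 -0.537  0.1  ]
(45, 155) 0.2 [ 0.546 -0.698  0.2  ]
(125, 175) 0.2 [ 0.545 -0.538  0.2  ]
(580, 590) 0.1 [ 0.507 -0.534  0.1  ]
(755, 478) 0.1 [ 0.793 -0.545  0.1  ]
(755, 478) 0.2 [ 0.71 -0.56  0.2 ]
(640, 570) 0.2 [ 0.527 -0.566  0.2  ]
[ 0.5031734  -0.52762691  0.10286692] 0.012792444847738966
target [ 0.62 -0.2   0.4 ] delta [ -29.7 -186.9 -380.5] twist 0 rows 7
target [ 0.3  -0.62  0.42] delta [-175.2 -645.3 -599.4] twist 0 rows 15
```

Request:
move_arm(
  deltas=[
    {"x": -4, "y": -27, "z": -55, "twist": 0},
    {"x": -8, "y": -53, "z": -109, "twist": 0},
    {"x": -12, "y": -80, "z": -163, "twist": 0},
    {"x": -17, "y": -107, "z": -218, "twist": 0},
    {"x": -21, "y": -133, "z": -272, "twist": 0},
    {"x": -25, "y": -160, "z": -326, "twist": 0},
    {"x": -30, "y": -187, "z": -380, "twist": 0},
  ],
)

```text
time_s: 23.62
position: [0.6196, -0.2007, 0.4005]
orientation: [3.023, -0.754, 2.066]
contact_force: [1.4, 0.6, -0.2]
gripper_width: 0.0427
finger_force: 0.0
```

Request:
move_arm(
  deltas=[
    {"x": -17, "y": -52, "z": -25, "twist": 0},
    {"x": -34, "y": -104, "z": -50, "twist": 0},
    {"x": -50, "y": -156, "z": -75, "twist": 0},
    {"x": -66, "y": -208, "z": -99, "twist": 0},
    {"x": -83, "y": -261, "z": -124, "twist": 0},
    {"x": -99, "y": -313, "z": -149, "twist": 0},
    {"x": -116, "y": -365, "z": -174, "twist": 0},
    {"x": -132, "y": -417, "z": -199, "twist": 0},
  ],
)

```text
time_s: 24.62
position: [0.3229, -0.5712, 0.4046]
orientation: [3.02, -0.743, 2.066]
contact_force: [-0.1, 0.0, -0.3]
gripper_width: 0.0427
finger_force: 0.0
```

```bash
python3 - <<'E'
from h import *
st(); go((.235,-.72,.40)); go((.43,-1.2,.4))
E
```

```text
t 24.62 pos [ 0.3229 -0.5712  0.4046] case [-0.6953  0.5424  0.4046] tilt 43.0 az 108.0 xax [-0.35  0.65  0.68] yax [0.91 0.4  0.09] q [-1.12  0.88  0.38  0.19  2.63 -1.44]
target [ 0.235 -0.72   0.4  ] delta [ -68.7 -140.1  -74.4] twist 0 rows 3
target [ 0.43 -1.2   0.4 ] delta [-448.  -154.  -427.1] twist 0 rows 11
```

Request:
move_arm(
  deltas=[
    {"x": -23, "y": -47, "z": -25, "twist": 0},
    {"x": -46, "y": -94, "z": -50, "twist": 0},
    {"x": -69, "y": -140, "z": -75, "twist": 0},
  ],
)

```text
time_s: 25.0
position: [0.228, -0.6507, 0.3633]
orientation: [3.026, -0.715, 2.061]
contact_force: [-0.1, 0.3, -0.1]
gripper_width: 0.0423
finger_force: 0.0
```

Request:
move_arm(
  deltas=[
    {"x": -44, "y": -6, "z": -41, "twist": 0},
    {"x": -88, "y": -12, "z": -82, "twist": 0},
  ],
)

```text
time_s: 25.25
position: [0.2334, -0.6684, 0.3362]
orientation: [3.026, -0.712, 2.061]
contact_force: [0.1, -0.4, -0.5]
gripper_width: 0.0428
finger_force: 0.0
```

Request:
move_arm(
  deltas=[
    {"x": -48, "y": -4, "z": -35, "twist": 0},
  ],
)

```text
time_s: 25.38
position: [0.2357, -0.67, 0.328]
orientation: [3.023, -0.724, 2.063]
contact_force: [1.3, 1.2, 0.7]
gripper_width: 0.0427
finger_force: 0.0
```

Request:
move_arm(
  deltas=[
    {"x": -50, "y": -4, "z": -30, "twist": 0},
  ],
)

```text
time_s: 25.5
position: [0.2381, -0.6731, 0.3141]
orientation: [3.018, -0.743, 2.065]
contact_force: [-0.0, 0.6, -0.0]
gripper_width: 0.0427
finger_force: 0.0
```

Request:
move_arm(
  deltas=[
    {"x": -52, "y": -4, "z": -30, "twist": 0},
  ],
)

```text
time_s: 25.62
position: [0.2404, -0.6762, 0.2982]
orientation: [3.013, -0.764, 2.069]
contact_force: [0.9, 0.1, -0.0]
gripper_width: 0.0427
finger_force: 0.0
```

```bash
python3 - <<'E'
from h import *
st()
E
```

```text
t 25.62 pos [ 0.2404 -0.6762  0.2982] case [-0.7576  0.6605  0.2982] tilt 44.3 az 108.0 xax [-0.34  0.63  0.69] yax [0.91 0.4  0.09] q [-1.25  1.07  0.22  0.01  2.62 -1.69]
```

Request:
move_arm(
  deltas=[
    {"x": 42, "y": 5, "z": -43, "twist": 0},
    {"x": 84, "y": 10, "z": -86, "twist": 0},
    {"x": 126, "y": 15, "z": -129, "twist": 0},
  ],
)

```text
time_s: 26.0
position: [0.2333, -0.6593, 0.3664]
orientation: [3.034, -0.669, 2.053]
contact_force: [-0.4, -0.0, 0.2]
gripper_width: 0.0427
finger_force: 0.0
```

Request:
move_arm(
  deltas=[
    {"x": 10, "y": 0, "z": -60, "twist": 0},
  ],
)

```text
time_s: 26.12
position: [0.2292, -0.6533, 0.3863]
orientation: [3.039, -0.641, 2.049]
contact_force: [0.1, -0.1, -0.2]
gripper_width: 0.0428
finger_force: 0.0
```

Request:
move_arm(
  deltas=[
    {"x": 10, "y": 0, "z": -60, "twist": 0},
  ],
)

```text
time_s: 26.25
position: [0.2243, -0.6455, 0.4104]
orientation: [3.045, -0.606, 2.045]
contact_force: [0.5, -0.1, 0.5]
gripper_width: 0.0428
finger_force: 0.0
```

Request:
move_arm(
  deltas=[
    {"x": 10, "y": 0, "z": -60, "twist": 0},
  ],
)

```text
time_s: 26.38
position: [0.2195, -0.6373, 0.4331]
orientation: [3.051, -0.573, 2.041]
contact_force: [0.3, 0.1, -0.3]
gripper_width: 0.0425
finger_force: 0.0
```

```bash
python3 - <<'E'
from h import *
st()
E
```

```text
t 26.38 pos [ 0.2195 -0.6373  0.4331] case [-0.7136  0.6637  0.4331] tilt 33.2 az 107.0 xax [-0.38  0.75  0.54] yax [0.91 0.41 0.08] q [-1.26  0.88  0.21  0.01  2.63 -1.69]
```

Request:
move_arm(
  deltas=[
    {"x": 10, "y": 0, "z": -60, "twist": 0},
  ],
)

```text
time_s: 26.5
position: [0.2147, -0.6286, 0.4547]
orientation: [3.056, -0.541, 2.038]
contact_force: [0.2, 0.4, 0.1]
gripper_width: 0.0428
finger_force: 0.0
```

Request:
move_arm(
  deltas=[
    {"x": -50, "y": 0, "z": -30, "twist": 0},
    {"x": -100, "y": 0, "z": -60, "twist": 0},
    {"x": -150, "y": 0, "z": -90, "twist": 0},
  ],
)

```text
time_s: 26.88
position: [0.2281, -0.6356, 0.43]
orientation: [3.049, -0.578, 2.042]
contact_force: [-0.2, -0.4, 0.7]
gripper_width: 0.0426
finger_force: 0.0
```

Request:
move_arm(
  deltas=[
    {"x": -52, "y": 0, "z": -30, "twist": 0},
  ],
)

```text
time_s: 27.0
position: [0.234, -0.6392, 0.4176]
orientation: [3.046, -0.596, 2.044]
contact_force: [-0.1, 0.4, -0.0]
gripper_width: 0.0424
finger_force: 0.0
```

Request:
move_arm(
  deltas=[
    {"x": -52, "y": 0, "z": -30, "twist": 0},
  ],
)

```text
time_s: 27.12
position: [0.2401, -0.6435, 0.4019]
orientation: [3.041, -0.618, 2.046]
contact_force: [-0.9, 0.8, -0.9]
gripper_width: 0.0426
finger_force: 0.0
```

```bash
python3 - <<'E'
from h import *
st()
E
```

```text
t 27.12 pos [ 0.2401 -0.6435  0.4019] case [-0.7276  0.6474  0.4019] tilt 35.8 az 107.0 xax [-0.37  0.72  0.58] yax [0.91 0.4  0.08] q [-1.24  0.93  0.21  0.03  2.62 -1.66]
```

Request:
move_arm(
  deltas=[
    {"x": 10, "y": 0, "z": -60, "twist": 0},
    {"x": 20, "y": 0, "z": -120, "twist": 0},
  ],
)

```text
time_s: 27.38
position: [0.2316, -0.6311, 0.4371]
orientation: [3.049, -0.568, 2.04]
contact_force: [-1.0, 0.9, 0.1]
gripper_width: 0.0428
finger_force: 0.0
```

Request:
move_arm(
  deltas=[
    {"x": 10, "y": 0, "z": -60, "twist": 0},
  ],
)

```text
time_s: 27.5
position: [0.2265, -0.6231, 0.4575]
orientation: [3.053, -0.537, 2.037]
contact_force: [-0.0, -0.1, 0.3]
gripper_width: 0.0426
finger_force: 0.0
```

Request:
move_arm(
  deltas=[
    {"x": 10, "y": 0, "z": -60, "twist": 0},
  ],
)

```text
time_s: 27.62
position: [0.2206, -0.613, 0.4803]
orientation: [3.058, -0.503, 2.033]
contact_force: [0.3, -0.3, -0.1]
gripper_width: 0.0426
finger_force: 0.0
```

Request:
move_arm(
  deltas=[
    {"x": 10, "y": 0, "z": -60, "twist": 0},
  ],
)

```text
time_s: 27.75
position: [0.2151, -0.6031, 0.5011]
orientation: [3.062, -0.47, 2.031]
contact_force: [0.3, 0.7, 0.2]
gripper_width: 0.0426
finger_force: 0.0
```

Request:
move_arm(
  deltas=[
    {"x": 10, "y": 0, "z": -60, "twist": 0},
  ],
)

```text
time_s: 27.88
position: [0.2094, -0.5928, 0.5212]
orientation: [3.066, -0.438, 2.028]
contact_force: [0.2, -0.2, -0.0]
gripper_width: 0.0424
finger_force: 0.0
```

Request:
move_arm(
  deltas=[
    {"x": 10, "y": 0, "z": -60, "twist": 0},
  ],
)

```text
time_s: 28.0
position: [0.2034, -0.5817, 0.5409]
orientation: [3.07, -0.407, 2.025]
contact_force: [-0.6, -0.3, 0.4]
gripper_width: 0.0425
finger_force: 0.0
```

```bash
python3 - <<'E'
from h import *
st(); go((.20,-.62,.25)); go((.235,-.72,.27))
E
```

```text
t 28.0 pos [ 0.2034 -0.5817  0.5409] case [-0.6563  0.6558  0.5409] tilt 23.6 az 106.0 xax [-0.4   0.83  0.4 ] yax [0.91 0.41 0.07] q [-1.26  0.71  0.21  0.03  2.63 -1.68]
target [ 0.2  -0.62  0.25] delta [-145.3  -38.   252.1] twist 0 rows 5
target [ 0.235 -0.72   0.27 ] delta [-234.   -46.1  191.4] twist 0 rows 5
```

Request:
move_arm(
  deltas=[
    {"x": -47, "y": -9, "z": 38, "twist": 0},
    {"x": -94, "y": -18, "z": 76, "twist": 0},
    {"x": -140, "y": -27, "z": 115, "twist": 0},
    {"x": -187, "y": -36, "z": 153, "twist": 0},
    {"x": -234, "y": -46, "z": 191, "twist": 0},
  ],
)

```text
time_s: 28.62
position: [0.2355, -0.7207, 0.2675]
orientation: [3.07, -0.409, 2.026]
contact_force: [-0.4, -0.4, 0.6]
gripper_width: 0.0429
finger_force: 0.0
```

Request:
move_arm(
  deltas=[
    {"x": -55, "y": -2, "z": -24, "twist": 0},
    {"x": -110, "y": -4, "z": -48, "twist": 0},
    {"x": -165, "y": -6, "z": -72, "twist": 0},
  ],
)

```text
time_s: 29.0
position: [0.2461, -0.7297, 0.3104]
orientation: [3.066, -0.428, 2.027]
contact_force: [-0.8, 0.2, -0.2]
gripper_width: 0.0425
finger_force: 0.0
```

Request:
move_arm(
  deltas=[
    {"x": -55, "y": -2, "z": -24, "twist": 0},
  ],
)

```text
time_s: 29.12
position: [0.2561, -0.7461, 0.2896]
orientation: [3.072, -0.389, 2.024]
contact_force: [-0.1, -0.4, 0.3]
gripper_width: 0.0427
finger_force: 0.0
```

Request:
move_arm(
  deltas=[
    {"x": -55, "y": -2, "z": -24, "twist": 0},
  ],
)

```text
time_s: 29.25
position: [0.2648, -0.7593, 0.2689]
orientation: [3.075, -0.364, 2.022]
contact_force: [-0.2, 0.6, -0.6]
gripper_width: 0.0428
finger_force: 0.0
```

```bash
python3 - <<'E'
from h import *
st()
E
```

```text
t 29.25 pos [ 0.2648 -0.7593  0.2689] case [-0.8434  0.6719  0.2689] tilt 21.2 az 105.0 xax [-0.41  0.84  0.36] yax [0.91 0.41 0.06] q [-1.26  1.04  0.21  0.02  2.26 -1.68]
```

Request:
move_arm(
  deltas=[
    {"x": -52, "y": -25, "z": -20, "twist": 0},
  ],
)

```text
time_s: 29.38
position: [0.254, -0.7791, 0.2492]
orientation: [3.078, -0.335, 2.023]
contact_force: [-0.6, -0.1, -0.5]
gripper_width: 0.0428
finger_force: 0.0
```

Request:
move_arm(
  deltas=[
    {"x": -52, "y": -25, "z": -20, "twist": 0},
  ],
)

```text
time_s: 29.5
position: [0.24, -0.7988, 0.2311]
orientation: [3.084, -0.306, 2.019]
contact_force: [-0.4, 0.3, 0.5]
gripper_width: 0.0425
finger_force: 0.0
```

Request:
move_arm(
  deltas=[
    {"x": -52, "y": -25, "z": -20, "twist": 0},
  ],
)

```text
time_s: 29.62
position: [0.228, -0.8171, 0.2155]
orientation: [3.089, -0.275, 2.017]
contact_force: [0.0, 0.9, 0.3]
gripper_width: 0.043
finger_force: 0.0
```

Request:
move_arm(
  deltas=[
    {"x": -52, "y": -25, "z": -20, "twist": 0},
  ],
)

```text
time_s: 29.75
position: [0.2168, -0.8343, 0.2021]
orientation: [3.096, -0.243, 2.015]
contact_force: [0.2, -0.1, 0.3]
gripper_width: 0.0425
finger_force: 0.0
```

Request:
move_arm(
  deltas=[
    {"x": -57, "y": 0, "z": -20, "twist": 0},
  ],
)

```text
time_s: 29.88
position: [0.2276, -0.8453, 0.191]
orientation: [3.103, -0.209, 2.01]
contact_force: [-0.2, -0.2, -0.3]
gripper_width: 0.0427
finger_force: 0.0
```

```bash
python3 - <<'E'
from h import *
st()
E
```

```text
t 29.88 pos [ 0.2276 -0.8453  0.191 ] case [-0.9069  0.7408  0.191 ] tilt 12.2 az 105.0 xax [-0.42  0.89  0.21] yax [0.91 0.42 0.04] q [-1.32  1.1   0.21 -0.    2.03 -1.76]
```

Request:
move_arm(
  deltas=[
    {"x": -50, "y": 0, "z": -35, "twist": 0},
  ],
)

```text
time_s: 30.0
position: [0.2402, -0.8496, 0.1949]
orientation: [3.107, -0.176, 2.012]
contact_force: [0.2, 0.4, 0.7]
gripper_width: 0.0428
finger_force: 0.0
```

Request:
move_arm(
  deltas=[
    {"x": -55, "y": 0, "z": -25, "twist": 0},
  ],
)

```text
time_s: 30.12
position: [0.2522, -0.8581, 0.1964]
orientation: [3.114, -0.134, 2.011]
contact_force: [-0.2, -0.2, -0.5]
gripper_width: 0.0426
finger_force: 0.0
```

Request:
move_arm(
  deltas=[
    {"x": -55, "y": 0, "z": -20, "twist": 0},
  ],
)

```text
time_s: 30.25
position: [0.2636, -0.8673, 0.1916]
orientation: [3.119, -0.099, 2.011]
contact_force: [-0.0, -0.3, -0.6]
gripper_width: 0.0428
finger_force: 0.0
```

Request:
move_arm(
  deltas=[
    {"x": -57, "y": 0, "z": -15, "twist": 0},
  ],
)

```text
time_s: 30.38
position: [0.275, -0.8777, 0.1843]
orientation: [3.124, -0.063, 2.01]
contact_force: [-0.3, -0.4, -1.0]
gripper_width: 0.0429
finger_force: 0.0
```

```bash
python3 - <<'E'
from h import *
st()
E
```

```text
t 30.38 pos [ 0.275  -0.8777  0.1843] case [-0.9557  0.7107  0.1843] tilt 3.7 az 100.0 xax [-0.42  0.9   0.06] yax [0.91 0.42 0.02] q [-1.28  1.11  0.21  0.01  1.89 -1.72]
```

Request:
move_arm(
  deltas=[
    {"x": -57, "y": 0, "z": -15, "twist": 0},
  ],
)

```text
time_s: 30.5
position: [0.2858, -0.8875, 0.1786]
orientation: [3.129, -0.027, 2.01]
contact_force: [-0.2, 0.1, -0.5]
gripper_width: 0.0426
finger_force: 0.0
```

Request:
move_arm(
  deltas=[
    {"x": -50, "y": 0, "z": -12, "twist": 0},
  ],
)

```text
time_s: 30.62
position: [0.295, -0.8961, 0.175]
orientation: [3.133, 0.005, 2.009]
contact_force: [-0.5, 0.3, 0.4]
gripper_width: 0.0425
finger_force: 0.0
```

```bash
python3 - <<'E'
from h import *
st(); go((.23,-.66,.40)); v=CASE(); go((.62,-.2,.40),v[2]-np.pi/2)
E
```

```text
t 30.62 pos [ 0.295  -0.8961  0.175 ] case [-0.9807  0.6999  0.175 ] tilt 0.6 az -3.0 xax [-0.42  0.91 -0.  ] yax [0.91 0.42 0.01] q [-1.27  1.11  0.21  0.01  1.81 -1.7 ]
target [ 0.23 -0.66  0.4 ] delta [ 240.3   43.4 -225.8] twist 0 rows 6
target [ 0.62 -0.2   0.4 ] delta [ 491.2  591.8 -222.1] twist 91.1 rows 13
```

Request:
move_arm(
  deltas=[
    {"x": 10, "y": 5, "z": -55, "twist": 0},
    {"x": 50, "y": 12, "z": -100, "twist": 0},
    {"x": 90, "y": 20, "z": -140, "twist": 0},
    {"x": 135, "y": 30, "z": -175, "twist": 0},
    {"x": 185, "y": 38, "z": -205, "twist": 0},
    {"x": 240, "y": 43, "z": -220, "twist": 0},
  ],
  hand=0.4,
)

```text
time_s: 31.38
position: [0.2291, -0.6593, 0.3973]
orientation: [3.133, 0.008, 2.009]
contact_force: [-1.1, 0.0, 1.1]
gripper_width: 0.0256
finger_force: 0.0
```

Request:
move_arm(
  deltas=[
    {"x": 25, "y": 55, "z": 0, "twist": 10},
    {"x": 50, "y": 110, "z": 0, "twist": 20},
    {"x": 75, "y": 165, "z": 0, "twist": 30},
    {"x": 100, "y": 220, "z": 0, "twist": 40},
    {"x": 125, "y": 275, "z": 0, "twist": 50},
    {"x": 150, "y": 330, "z": 0, "twist": 60},
    {"x": 175, "y": 385, "z": 0, "twist": 70},
    {"x": 200, "y": 440, "z": 0, "twist": 80},
  ],
)

```text
time_s: 32.38
position: [0.5439, -0.2913, 0.3991]
orientation: [3.136, -0.01, 0.607]
contact_force: [0.6, -0.4, -0.2]
gripper_width: 0.0257
finger_force: 0.0
```

```bash
python3 - <<'E'
from h import *
st(); v=CASE(); go(cw((-.118,.0,.22)),v[2]-np.pi/2)
E
```

```text
t 32.38 pos [ 0.5439 -0.2913  0.3991] case [-0.5293  0.2267  0.3991] tilt 0.7 az 5.0 xax [0.82 0.57 0.01] yax [ 0.57 -0.82  0.01] q [-0.51  0.34  1.17  0.01  1.63  0.45]
target [0.5838 0.1766 0.22  ] delta [ 297.7 -362.8  180. ] twist 10.8 rows 9
```

Request:
move_arm(
  deltas=[
    {"x": 37, "y": -45, "z": 20, "twist": 3},
    {"x": 74, "y": -90, "z": 40, "twist": 6},
    {"x": 111, "y": -135, "z": 60, "twist": 9},
    {"x": 148, "y": -180, "z": 80, "twist": 10.8},
    {"x": 185, "y": -225, "z": 100, "twist": 10.8},
    {"x": 222, "y": -270, "z": 120, "twist": 10.8},
    {"x": 259, "y": -315, "z": 150, "twist": 10.8},
    {"x": 298, "y": -363, "z": 180, "twist": 10.8},
  ],
)

```text
time_s: 33.38
position: [0.5793, 0.1696, 0.2239]
orientation: [3.14, -0.013, 0.424]
contact_force: [-0.5, 0.4, -0.7]
gripper_width: 0.0253
finger_force: 0.0
```

Request:
move_arm(
  deltas=[
    {"x": 0, "y": 0, "z": 0, "twist": 0},
    {"x": 0, "y": 0, "z": 0, "twist": 0},
  ],
)

```text
time_s: 33.62
position: [0.5793, 0.1674, 0.2243]
orientation: [3.139, -0.011, 0.425]
contact_force: [0.6, -0.5, 0.3]
gripper_width: 0.0254
finger_force: 0.0
```

```bash
python3 - <<'E'
from h import *
st(); v=CASE(); go(cw((-.118,.0,.116)),v[2]-np.pi/2)
im,i=snap('wrist','w7'); print(proj(i,[cw((-.118,y,.115)) for y in(-.037,0,.037)])*800/512)
cv2.imwrite('pics/w7b.png',cv2.resize(im,(800,600),interpolation=cv2.INTER_CUBIC))
E
```

```text
t 33.62 pos [0.5793 0.1674 0.2243] case [-0.1246  0.0079  0.2243] tilt 0.6 az 13.0 xax [0.91 0.41 0.01] yax [ 0.41 -0.91  0.  ] q [ 0.26  0.37  1.54 -0.    1.21  1.41]
target [0.5838 0.1766 0.116 ] delta [  6.8  -6.8 108.4] twist 0.3 rows 2
[[385.79146855 227.14527294]
 [385.78012502 295.58838428]
 [385.80654631 358.78034424]]
```

View pics/w7b.png

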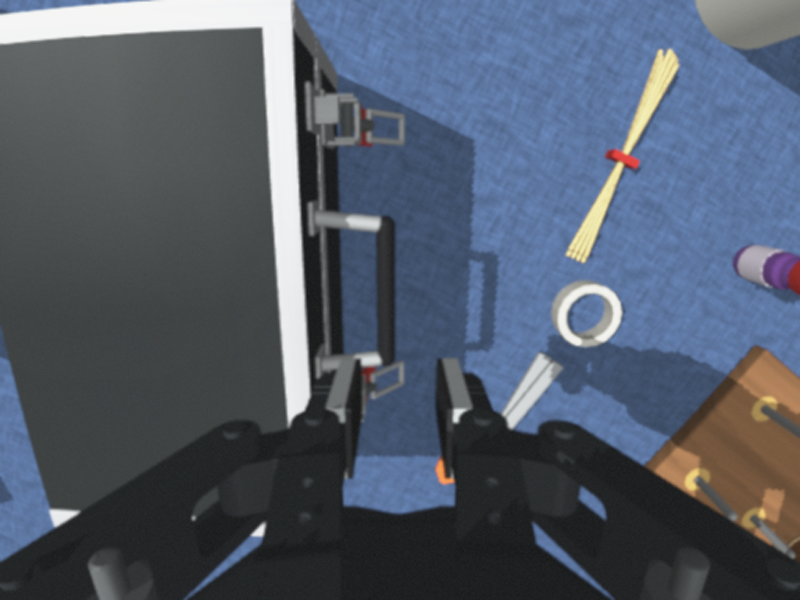

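Request:
move_arm(
  deltas=[
    {"x": 7, "y": -7, "z": 50, "twist": 0},
    {"x": 7, "y": -7, "z": 90, "twist": 0},
    {"x": 7, "y": -7, "z": 108, "twist": 0},
    {"x": 7, "y": -7, "z": 108, "twist": 0},
    {"x": 7, "y": -7, "z": 108, "twist": 0},
  ],
)

```text
time_s: 34.3
position: [0.5846, 0.1755, 0.117]
orientation: [3.139, -0.012, 0.422]
contact_force: [1.1, -2.3, 2.2]
gripper_width: 0.0258
finger_force: 1.5
```

Request:
move_arm(
  deltas=[
    {"x": 0, "y": 0, "z": 0, "twist": 0},
    {"x": 0, "y": 0, "z": 0, "twist": 0},
    {"x": 0, "y": 0, "z": 0, "twist": 0},
    {"x": 0, "y": 0, "z": 0, "twist": 0},
  ],
  hand=1,
  newtons=30,
)

```text
time_s: 34.8
position: [0.5837, 0.1769, 0.1164]
orientation: [3.14, -0.01, 0.424]
contact_force: [-1.0, -0.2, 5.9]
gripper_width: 0.0087
finger_force: 29.4
```

```bash
python3 - <<'E'
from h import *
st(); s=state(); print(s['gripper_width'],s['finger_force'],s['contact_force'])
arc(np.arange(.2,1.75,.2),(198,30),0)
E
```

```text
t 34.8 pos [0.5837 0.1769 0.1164] case [-0.1177 -0.      0.1164] tilt 0.6 az 16.0 xax [0.91 0.41 0.01] yax [ 0.41 -0.91  0.  ] q [0.28 0.48 1.67 0.   0.98 1.42]
0.008687975017161946 29.419026374816895 [-1.01294069 -0.19329951  5.85319394]
0.2 [  0.5  -9.8 -38.8]
0.4 [  0.9 -27.2 -74.8]
0.6000000000000001 [   1.4  -51.4 -106.6]
0.8 [   1.8  -81.4 -133. ]
1.0 [   2.2 -116.  -153. ]
1.2 [   2.5 -154.  -165.6]
1.4000000000000001 [   2.8 -193.7 -170.5]
1.6 [   2.9 -233.5 -167.4]
```

Request:
move_arm(
  deltas=[
    {"x": 0, "y": -4, "z": -19.6, "twist": 0},
    {"x": 0.5, "y": -9.8, "z": -38.8, "twist": 0},
    {"x": 0.7, "y": -17.5, "z": -57.2, "twist": 0},
    {"x": 0.9, "y": -27.2, "z": -74.8, "twist": 0},
    {"x": 1.1, "y": -38.5, "z": -91.3, "twist": 0},
    {"x": 1.4, "y": -51.4, "z": -106.6, "twist": 0},
    {"x": 1.6, "y": -65.8, "z": -120.5, "twist": 0},
    {"x": 1.8, "y": -81.4, "z": -133, "twist": 0},
  ],
)

```text
time_s: 35.8
position: [0.5518, 0.248, 0.2501]
orientation: [3.132, -0.01, 0.424]
contact_force: [1.7, -9.5, 6.1]
gripper_width: 0.0088
finger_force: 29.3
```

```bash
python3 - <<'E'
from h import *
st(); s=state(); print(s['gripper_width'],s['finger_force'],s['contact_force'])
d=wc(s['position'])-[.08,0,.085]; th=np.arctan2(d[2],-d[0])-np.arctan2(.030,.198);print(th,np.hypot(d[0],d[2]))
arc(np.arange(.9,1.75,.1),(198,30),.8)
E
```

```text
t 35.8 pos [0.5518 0.248  0.2501] case [-3.980e-02  2.000e-04  2.501e-01] tilt 0.8 az -20.0 xax [0.91 0.41 0.01] yax [ 0.41 -0.91  0.01] q [ 0.41  0.36  1.5  -0.01  1.27  1.56]
0.008772418578418904 29.264599978923798 [ 1.70782882 -9.50110077  6.13261427]
0.7927455449401712 0.20392860331471316
0.9 [  0.2 -16.7 -11. ]
1.0 [  0.4 -34.5 -20.2]
1.1 [  0.5 -53.1 -27.6]
1.2 [  0.7 -72.3 -33.2]
1.2999999999999998 [  0.8 -92.  -36.8]
1.4 [   0.9 -112.   -38.4]
1.5 [   1. -132.  -38.]
1.5999999999999999 [   1.1 -151.9  -35.6]
1.6999999999999997 [   1.2 -171.4  -31.2]
```

Request:
move_arm(
  deltas=[
    {"x": 0.2, "y": -16.7, "z": -11, "twist": 0},
    {"x": 0.4, "y": -34.5, "z": -20.2, "twist": 0},
    {"x": 0.5, "y": -53.1, "z": -27.6, "twist": 0},
    {"x": 0.7, "y": -72.3, "z": -33.2, "twist": 0},
    {"x": 0.8, "y": -92, "z": -36.8, "twist": 0},
    {"x": 0.9, "y": -112, "z": -38.4, "twist": 0},
    {"x": 1, "y": -132, "z": -38, "twist": 0},
    {"x": 1.1, "y": -151.9, "z": -35.6, "twist": 0},
  ],
)

```text
time_s: 36.8
position: [0.488, 0.3904, 0.2841]
orientation: [3.139, -0.009, 0.424]
contact_force: [-1.5, -3.0, 6.5]
gripper_width: 0.0087
finger_force: 32.4
```

Request:
move_arm(
  deltas=[
    {"x": 0, "y": -10, "z": 2, "twist": 0},
    {"x": 0, "y": -20, "z": 4.5, "twist": 0},
    {"x": 0, "y": -20, "z": 4.5, "twist": 0},
  ],
)

```text
time_s: 37.17
position: [0.4794, 0.4098, 0.2786]
orientation: [-3.141, -0.008, 0.424]
contact_force: [-4.6, 2.1, 1.3]
gripper_width: 0.0086
finger_force: 31.9
```

```bash
python3 - <<'E'
from h import *
st(); s=state(); print(s['gripper_width'],s['finger_force'],s['contact_force'])
d=wc(s['position'])-[.08,0,.085]; th=np.arctan2(d[2],-d[0])-np.arctan2(.030,.198);print(th,np.hypot(d[0],d[2]))
E
```

```text
t 37.17 pos [0.4794 0.4098 0.2786] case [0.1375 0.0006 0.2786] tilt 0.4 az 32.0 xax [0.91 0.41 0.01] yax [ 0.41 -0.91 -0.  ] q [ 0.69  0.39  1.38 -0.    1.36  1.84]
0.008583564171758169 31.92756950855255 [-4.55813562  2.1094841   1.32732391]
1.709151449463742 0.20194149958498175
```

Request:
move_arm(
  deltas=[
    {"x": 0, "y": 0, "z": 0, "twist": 0},
    {"x": 0, "y": 0, "z": 0, "twist": 0},
    {"x": 0, "y": 0, "z": -30, "twist": 0},
    {"x": 0, "y": 0, "z": -90, "twist": 0},
    {"x": 10, "y": 50, "z": -110, "twist": 0},
    {"x": 20, "y": 110, "z": -110, "twist": 0},
    {"x": 30, "y": 170, "z": -110, "twist": 0},
    {"x": 30, "y": 170, "z": -110, "twist": 0},
  ],
  hand=0.4,
)

```text
time_s: 38.17
position: [0.5793, 0.2614, 0.3893]
orientation: [3.139, -0.01, 0.417]
contact_force: [-0.6, 1.3, -0.3]
gripper_width: 0.0257
finger_force: 0.0
```

```bash
python3 - <<'E'
from h import *
st()
s,i=snap('scene','sc8'); w,i=snap('wrist','w8'); pickle.dump(i,open('w8.pkl','wb')); d,_=snap('side','sd8')
r=lambda a:cv2.resize(a,(400,300),interpolation=cv2.INTER_AREA)
cv2.imwrite('pics/l8.png',np.vstack([np.hstack([r(s),r(d)]),np.hstack([r(w),np.zeros((300,400,3),np.uint8)])]))
E
```

```text
t 38.17 pos [0.5793 0.2614 0.3893] case [-0.0387 -0.0304  0.3893] tilt 0.6 az 7.0 xax [0.91 0.4  0.01] yax [ 0.4  -0.91  0.  ] q [ 0.41  0.37  1.14 -0.    1.62  1.56]
```

View pics/l8.png

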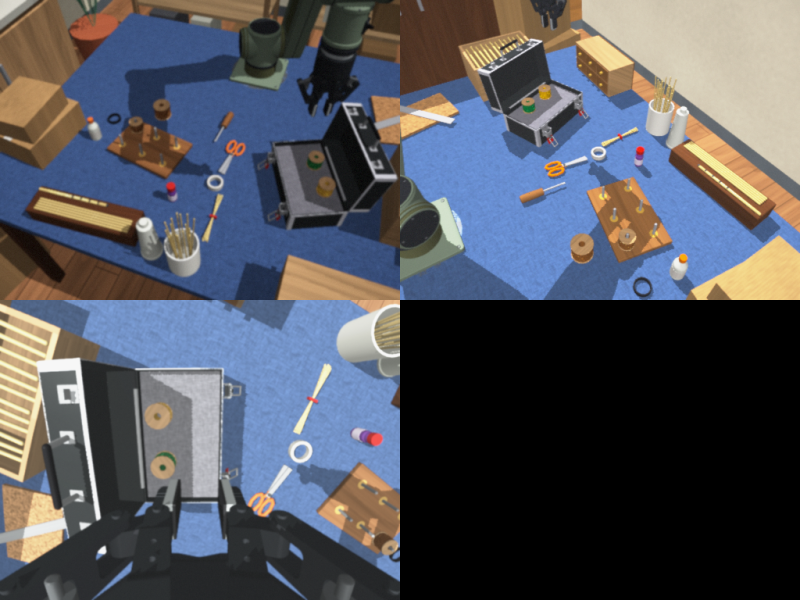

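```bash
cat > sp.py <<'E'
from h import *
def tops(im,i,roi,z=.106):
    x0,x1,y0,y1=roi; h=cv2.cvtColor(im,cv2.COLOR_BGR2HSV); m=cv2.inRange(h,(8,60,90),(19,170,255)); mm=np.zeros_like(m); mm[y0:y1,x0:x1]=m[y0:y1,x0:x1]
    mm=cv2.morphologyEx(mm,cv2.MORPH_OPEN,np.ones((3,3)))
    out=[]
    for c in cv2.findContours(mm,cv2.RETR_EXTERNAL,cv2.CHAIN_APPROX_NONE)[0]:
        if cv2.contourArea(c)<60: continue
        e=cv2.fitEllipse(cv2.convexHull(c)); P=onz(i,[e[0]],z)[0]
        sc=np.linalg.norm(onz(i,[np.array(e[0])+[1,0]],z)[0]-P)
        out.append(P); print('px',np.round(e[0],1),'mm',np.round(np.array(e[1])*sc*1000,1),'P',P.round(4),'case',wc(P).round(4))
    return out
E
python3 - <<'E'
from sp import *
w=cv2.imread('pics/w8.png'); i=pickle.load(open('w8.pkl','rb')); print('w'); tops(w,i,(180,240,90,240))
ia,ib=pickle.load(open('cal.pkl','rb'))
print('scene'); tops(cv2.imread('pics/sc8.png'),ia,(385,430,180,260))
print('side'); tops(cv2.imread('pics/sd8.png'),ib,(150,205,100,140))
cv2.imwrite('pics/x.png',w[90:240,170:260]); print(cv2.cvtColor(w,cv2.COLOR_BGR2HSV)[140:156:4,195:215:6].tolist())
E
```

```text
w
px [207.7 214.1] mm [43. 47.] P [0.4784 0.2968 0.106 ] case [0.0346 0.0474 0.106 ]
px [201.9 148.2] mm [47.3 49.2] P [0.5675 0.3411 0.106 ] case [ 0.0389 -0.052   0.106 ]
scene
px [418.  235.1] mm [39.6 49. ] P [0.5684 0.34   0.106 ] case [ 0.0375 -0.0524  0.106 ]
px [404.9 200.1] mm [34.7 47.8] P [0.4778 0.2956 0.106 ] case [0.0338 0.0484 0.106 ]
side
px [163.  129.5] mm [28.7 48. ] P [0.4771 0.2976 0.106 ] case [0.0359 0.0483 0.106 ]
px [184.5 112.6] mm [28.6 48.1] P [0.5658 0.3411 0.106 ] case [ 0.0396 -0.0504  0.106 ]
[[[16, 93, 189], [16, 92, 183], [16, 94, 185], [16, 95, 187]], [[16, 92, 188], [17, 92, 161], [17, 93, 189], [16, 93, 197]], [[16, 94, 179], [19, 100, 127], [16, 89, 184], [16, 94, 203]], [[16, 95, 190], [20, 141, 141], [16, 94, 195], [16, 94, 195]]]
```

```bash
python3 - <<'E'
from h import *
go((.478,.2965,.26),1.484)
E
```

```text
target [0.478  0.2965 0.26  ] delta [-78.6 -68.8 128.9] twist -60.8 rows 6
```

Request:
move_arm(
  deltas=[
    {"x": -13, "y": -12, "z": 0, "twist": -10},
    {"x": -26, "y": -24, "z": 0, "twist": -20},
    {"x": -40, "y": -36, "z": 0, "twist": -30},
    {"x": -52, "y": -46, "z": 30, "twist": -40},
    {"x": -66, "y": -58, "z": 60, "twist": -50},
    {"x": -79, "y": -69, "z": 100, "twist": -60.8},
    {"x": -79, "y": -69, "z": 129, "twist": -60.8},
    {"x": -79, "y": -69, "z": 129, "twist": -60.8},
  ],
  hand=-0.5,
)

```text
time_s: 39.33
position: [0.4756, 0.2969, 0.2581]
orientation: [3.137, -0.001, 1.487]
contact_force: [-0.4, -0.6, 1.1]
gripper_width: 0.064
finger_force: 0.0
```

```bash
python3 - <<'E'
from sp import *
st(); go((.478,.2965,.09),1.484)
im,i=snap('wrist','w9'); print(proj(i,(.478,.2965,.106)),proj(i,(.567,.3408,.106))); tops(im,i,(0,512,0,384))
E
```

```text
t 39.33 pos [0.4756 0.2969 0.2581] case [0.0359 0.05   0.2581] tilt 0.3 az 6.0 xax [0.08 1.   0.  ] yax [ 1.   -0.08  0.  ] q [ 0.54  0.29  1.58 -0.    1.26  0.62]
target [0.478  0.2965 0.09  ] delta [ -0.4   1.7 168.2] twist 0.2 rows 3
[[255.64842428 184.21031244]] [[344.2255899  132.24057028]]
px [255.8 183.3] mm [44.8 47.2] P [0.4782 0.2975 0.106 ] case [0.0353 0.0474 0.106 ]
px [342.6 130.2] mm [46.8 50. ] P [0.5654 0.3429 0.106 ] case [ 0.0413 -0.0508  0.106 ]
px [28.9 10.3] mm [49.  63.2] P [0.2846 0.4783 0.106 ] case [0.2792 0.1507 0.106 ]
```

Request:
move_arm(
  deltas=[
    {"x": 0, "y": 2, "z": 40, "twist": 0},
    {"x": 0, "y": 2, "z": 80, "twist": 0},
    {"x": 0, "y": 2, "z": 115, "twist": 0},
    {"x": 0, "y": 2, "z": 145, "twist": 0},
    {"x": 0, "y": 2, "z": 166, "twist": 0},
    {"x": 0, "y": 2, "z": 168, "twist": 0},
    {"x": 0, "y": 2, "z": 168, "twist": 0},
  ],
)

```text
time_s: 40.25
position: [0.4822, 0.2976, 0.0936]
orientation: [3.13, -0.005, 1.485]
contact_force: [0.1, 0.5, 0.1]
gripper_width: 0.0641
finger_force: 0.0
```

Request:
move_arm(
  deltas=[
    {"x": 0, "y": 0, "z": 0, "twist": 0},
    {"x": 0, "y": 0, "z": 0, "twist": 0},
    {"x": 0, "y": 0, "z": 0, "twist": 0},
    {"x": 0, "y": 0, "z": 0, "twist": 0},
  ],
  hand=0.3,
  newtons=25,
)

```text
time_s: 40.75
position: [0.4819, 0.2973, 0.0939]
orientation: [3.13, -0.006, 1.485]
contact_force: [-0.8, 1.0, 6.3]
gripper_width: 0.0479
finger_force: 25.7
```

Request:
move_arm(
  deltas=[
    {"x": 0, "y": 0, "z": -30, "twist": 0},
    {"x": 0, "y": 0, "z": -80, "twist": 0},
    {"x": 0, "y": 0, "z": -135, "twist": 0},
    {"x": 0, "y": 0, "z": -190, "twist": 0},
  ],
)

```text
time_s: 41.25
position: [0.4791, 0.296, 0.2842]
orientation: [3.132, -0.004, 1.485]
contact_force: [1.1, 1.5, -0.5]
gripper_width: 0.0476
finger_force: 26.2
```

```bash
python3 - <<'E'
from h import *
st(); print(state()['gripper_width']); go((.603,-.26,.26),1.484)
E
```

```text
t 41.25 pos [0.4791 0.296  0.2842] case [0.0336 0.0472 0.2842] tilt 0.6 az 18.0 xax [0.09 1.   0.  ] yax [ 1.   -0.09  0.01] q [ 0.53  0.28  1.54 -0.    1.32  0.62]
0.047632068093064674
target [ 0.603 -0.26   0.26 ] delta [-543.3  171.    23.7] twist 0.0 rows 10
```

Request:
move_arm(
  deltas=[
    {"x": -55, "y": 17, "z": 0, "twist": 0},
    {"x": -110, "y": 34, "z": 0, "twist": 0},
    {"x": -165, "y": 51, "z": 0, "twist": 0},
    {"x": -220, "y": 68, "z": 0, "twist": 0},
    {"x": -275, "y": 85, "z": 0, "twist": 0},
    {"x": -330, "y": 102, "z": 5, "twist": 0},
    {"x": -385, "y": 120, "z": 10, "twist": 0},
    {"x": -440, "y": 138, "z": 15, "twist": 0},
  ],
)

```text
time_s: 42.25
position: [0.5793, -0.156, 0.2671]
orientation: [3.132, -0.003, 1.485]
contact_force: [1.2, -0.2, -0.2]
gripper_width: 0.0475
finger_force: 26.2
```

Request:
move_arm(
  deltas=[
    {"x": -50, "y": 16, "z": 5, "twist": 0},
    {"x": -100, "y": 33, "z": 9, "twist": 0},
    {"x": -100, "y": 33, "z": 9, "twist": 0},
    {"x": -100, "y": 33, "z": 9, "twist": 0},
  ],
)

```text
time_s: 42.75
position: [0.6032, -0.2561, 0.2576]
orientation: [3.133, -0.004, 1.484]
contact_force: [-0.0, 0.7, -0.5]
gripper_width: 0.0478
finger_force: 26.2
```

```bash
python3 - <<'E'
from sp import *
st(); im,i=snap('wrist','w10'); pickle.dump(i,open('w10.pkl','wb'))
for p in((.603,-.1717),(.5196,-.1566),(.588,-.255),(.5045,-.2402)): print(p,'base',proj(i,(*p,.021))[0].round(1),'tip',proj(i,(*p,.072))[0].round(1))
h=cv2.cvtColor(im,cv2.COLOR_BGR2HSV); m=cv2.inRange(h,(20,90,90),(35,255,255)); k,l,s,c=cv2.connectedComponentsWithStats(m)
for j in range(1,k):
    if s[j,4]>40: print(c[j].round(1),s[j,2:].tolist(),onz(i,[c[j]],.021)[0].round(4))
cv2.imwrite('pics/w10b.png',cv2.resize(im,(800,600),interpolation=cv2.INTER_CUBIC))
E
```

```text
t 42.75 pos [ 0.6032 -0.2561  0.2576] case [-0.5213  0.1582  0.2576] tilt 0.5 az 22.0 xax [0.09 1.   0.  ] yax [ 1.   -0.09  0.01] q [-0.42  0.44  1.35  0.01  1.34 -0.34]
(0.603, -0.1717) base [246.3 100. ] tip [245.3  98.1]
(0.5196, -0.1566) base [176.4  93.7] tip [164.   90.8]
(0.588, -0.255) base [240.6 168.4] tip [238.8 177.2]
(0.5045, -0.2402) base [174.6 162.8] tip [162.7 170.8]
[491.   83.5] [21, 123, 382] [ 0.9144 -0.1715  0.021 ]
[466.2 173.6] [10, 233, 425] [ 0.8905 -0.2871  0.021 ]
[481.5 105.9] [2, 73, 98] [ 0.9033 -0.1988  0.021 ]
[177.7  93.5] [20, 20, 235] [ 0.5211 -0.1566  0.021 ]
[246.2 100.4] [21, 20, 248] [ 0.6028 -0.1722  0.021 ]
[473.9 159.1] [3, 35, 45] [ 0.8996 -0.2678  0.021 ]
[441.3 221.7] [7, 155, 291] [ 0.8612 -0.3541  0.021 ]
[175.4 161.7] [19, 18, 199] [ 0.5057 -0.2389  0.021 ]
[240.6 167. ] [20, 17, 202] [ 0.5881 -0.2532  0.021 ]
```

View pics/w10b.png

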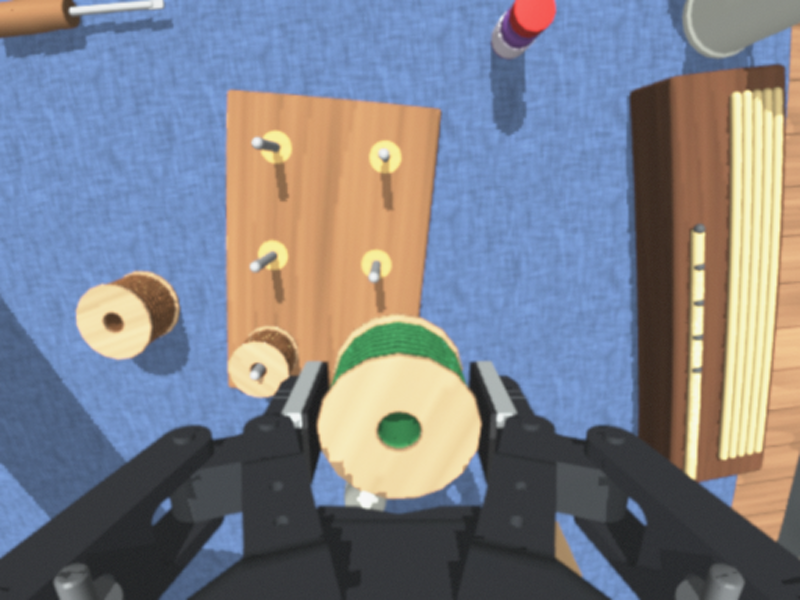

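```bash
python3 - <<'E'
from sp import *
i=pickle.load(open('w10.pkl','rb')); im=cv2.imread('pics/w10.png'); s=state(); z=s['position'][2]+.012
h=cv2.cvtColor(im,cv2.COLOR_BGR2HSV)
print(h[300,256],h[260,220])
m=cv2.inRange(h,(12,40,150),(24,150,255)); mm=np.zeros_like(m); mm[220:322,195:312]=m[220:322,195:312]
mm=cv2.morphologyEx(mm,cv2.MORPH_OPEN,np.ones((3,3)));c=max(cv2.findContours(mm,cv2.RETR_EXTERNAL,cv2.CHAIN_APPROX_NONE)[0],key=cv2.contourArea)
print(cv2.boundingRect(c))
for p in((256,269.5),): print((onz(i,[p],z)[0]-s['position']).round(4))
m=cv2.inRange(h,(40,80,30),(85,255,255)); q=np.zeros_like(m); q[255:295,235:278]=m[255:295,235:278]; M=cv2.moments(q,True); p=(M['m10']/M['m00'],M['m01']/M['m00']); print('hole px',p,(onz(i,[p],z)[0]-s['position']).round(4))
go((.603,-.172,.14),1.484)
E
```

```text
[ 21  75 241] [ 22  69 244]
(203, 226, 105, 93)
[0.0014 0.0016 0.012 ]
hole px (255.08668076109936, 275.1860465116279) [ 0.0008 -0.0013  0.012 ]
target [ 0.603 -0.172  0.14 ] delta [ 82.7  -8.5 118.2] twist 0.1 rows 3
```

Request:
move_arm(
  deltas=[
    {"x": 28, "y": -3, "z": 40, "twist": 0},
    {"x": 56, "y": -6, "z": 80, "twist": 0},
    {"x": 84, "y": -9.5, "z": 120, "twist": 0},
    {"x": 84, "y": -9.5, "z": 130, "twist": 0},
    {"x": 84, "y": -9.5, "z": 130, "twist": 0},
    {"x": 84, "y": -9.5, "z": 130, "twist": 0},
  ],
)

```text
time_s: 43.55
position: [0.6036, -0.1725, 0.1298]
orientation: [3.129, -0.002, 1.485]
contact_force: [0.1, -0.1, -1.1]
gripper_width: 0.0476
finger_force: 26.2
```

```bash
python3 - <<'E'
from sp import *
st(); go((.602,-.1707,.051),1.484)
E
```

```text
t 43.55 pos [ 0.6036 -0.1725  0.1298] case [-0.445   0.1238  0.1298] tilt 0.7 az 6.0 xax [0.09 1.   0.  ] yax [ 1.   -0.09  0.01] q [-0.3   0.49  1.61  0.01  1.03 -0.22]
target [ 0.602  -0.1707  0.051 ] delta [ 1.5 -2.7 78.8] twist 0.0 rows 2
```

Request:
move_arm(
  deltas=[
    {"x": 1.5, "y": -2, "z": 0, "twist": 0},
    {"x": 1.5, "y": -2, "z": 15, "twist": 0},
    {"x": 1.5, "y": -2, "z": 30, "twist": 0},
    {"x": 1.5, "y": -2, "z": 45, "twist": 0},
  ],
)

```text
time_s: 44.05
position: [0.6005, -0.1698, 0.0811]
orientation: [3.134, -0.004, 1.485]
contact_force: [-0.6, 0.1, -1.0]
gripper_width: 0.0476
finger_force: 26.2
```

Request:
move_arm(
  deltas=[
    {"x": 0, "y": 0, "z": 12, "twist": 0},
    {"x": 0, "y": 0, "z": 24, "twist": 0},
    {"x": 0, "y": 0, "z": 33, "twist": 0},
    {"x": 0, "y": 0, "z": 33, "twist": 0},
  ],
)

```text
time_s: 44.55
position: [0.6011, -0.1697, 0.0491]
orientation: [3.134, -0.004, 1.485]
contact_force: [-0.4, 0.1, 0.2]
gripper_width: 0.0475
finger_force: 26.2
```

Request:
move_arm(
  deltas=[
    {"x": 0, "y": 0, "z": 0, "twist": 0},
    {"x": 0, "y": 0, "z": 0, "twist": 0},
    {"x": 0, "y": 0, "z": -30, "twist": 0},
    {"x": 0, "y": 0, "z": -80, "twist": 0},
    {"x": 0, "y": 0, "z": -140, "twist": 0},
    {"x": 0, "y": 0, "z": -200, "twist": 0},
    {"x": 0, "y": 0, "z": -210, "twist": 0},
  ],
  hand=-0.5,
)

```text
time_s: 45.42
position: [0.6012, -0.1709, 0.2659]
orientation: [3.122, -0.001, 1.485]
contact_force: [0.7, -0.6, -0.7]
gripper_width: 0.0639
finger_force: 0.0
```

```bash
python3 - <<'E'
from sp import *
st(); im,i=snap('scene','sc11'); w,iw=snap('wrist','w11')
def col(im,i,n):
    h=cv2.cvtColor(im,cv2.COLOR_BGR2HSV); m=cv2.inRange(h,(40,90,30),(85,255,255)); k,l,s,c=cv2.connectedComponentsWithStats(m)
    for j in range(1,k):
        if s[j,4]>40: print(n,c[j].round(1),s[j,4])
ia,ib=pickle.load(open('cal.pkl','rb'))
col(im,ia,'scene'); print('expected',proj(ia,(.603,-.172,.04)),proj(ia,(.603,-.172,.06)))
tops(im,ia,(170,240,170,230),.06)
print('spools in case'); tops(im,ia,(385,440,180,260))
go((.567,.341,.26),1.484)
E
```

```text
t 45.42 pos [ 0.6012 -0.1709  0.2659] case [-0.4426  0.1254  0.2659] tilt 1.1 az -1.0 xax [0.09 1.   0.  ] yax [ 1.   -0.09  0.02] q [-0.3   0.38  1.43  0.01  1.31 -0.21]
scene [208.4 210. ] 98
expected [[207.28365465 204.7299328 ]] [[206.37554545 199.86318707]]
px [201.5 193.8] mm [154.4 197.5] P [ 0.5893 -0.1922  0.06  ] case [-0.4572  0.1449  0.06  ]
spools in case
px [418.1 235. ] mm [38.9 49.1] P [0.5683 0.3403 0.106 ] case [ 0.0378 -0.0524  0.106 ]
target [0.567 0.341 0.26 ] delta [506.7 -76.6   2.1] twist 0.0 rows 9
```

Request:
move_arm(
  deltas=[
    {"x": 58, "y": -9, "z": -10, "twist": 0},
    {"x": 116, "y": -18, "z": -10, "twist": 0},
    {"x": 174, "y": -26, "z": -10, "twist": 0},
    {"x": 232, "y": -35, "z": -10, "twist": 0},
    {"x": 290, "y": -44, "z": -10, "twist": 0},
    {"x": 348, "y": -53, "z": -10, "twist": 0},
    {"x": 406, "y": -61, "z": -5, "twist": 0},
    {"x": 460, "y": -70, "z": 0, "twist": 0},
  ],
)

```text
time_s: 46.52
position: [0.568, 0.2956, 0.258]
orientation: [3.136, -0.001, 1.485]
contact_force: [0.4, -0.0, 0.3]
gripper_width: 0.0637
finger_force: 0.0
```

Request:
move_arm(
  deltas=[
    {"x": 46, "y": -7, "z": 0, "twist": 0},
    {"x": 46, "y": -7, "z": 0, "twist": 0},
    {"x": 46, "y": -7, "z": 0, "twist": 0},
  ],
)

```text
time_s: 46.9
position: [0.5655, 0.3397, 0.259]
orientation: [3.136, -0.001, 1.485]
contact_force: [-0.6, 0.4, -0.1]
gripper_width: 0.0641
finger_force: 0.0
```

```bash
python3 - <<'E'
from sp import *
st(); im,i=snap('wrist','w12'); P=tops(im,i,(180,330,130,260))
go((.567,.341,.092),1.484)
E
```

```text
t 46.9 pos [0.5655 0.3397 0.259 ] case [ 0.0384 -0.0496  0.259 ] tilt 0.3 az 2.0 xax [0.09 1.   0.  ] yax [ 1.   -0.09  0.01] q [ 0.52  0.45  1.34 -0.    1.35  0.61]
px [253.5 180.2] mm [46.4 47.7] P [0.5663 0.3433 0.106 ] case [ 0.0414 -0.0518  0.106 ]
target [0.567 0.341 0.092] delta [  1.7  -0.2 167.6] twist 0.0 rows 3
```

Request:
move_arm(
  deltas=[
    {"x": 2, "y": 0.5, "z": 40, "twist": 0},
    {"x": 2, "y": 0.5, "z": 80, "twist": 0},
    {"x": 2, "y": 0.5, "z": 115, "twist": 0},
    {"x": 2, "y": 0.5, "z": 145, "twist": 0},
    {"x": 2, "y": 0.5, "z": 164, "twist": 0},
    {"x": 2, "y": 0.5, "z": 167, "twist": 0},
    {"x": 2, "y": 0.5, "z": 167, "twist": 0},
  ],
)

```text
time_s: 47.82
position: [0.5688, 0.3421, 0.0945]
orientation: [3.132, -0.004, 1.484]
contact_force: [0.6, -0.6, 0.1]
gripper_width: 0.064
finger_force: 0.0
```

Request:
move_arm(
  deltas=[
    {"x": 0, "y": 0, "z": 0, "twist": 0},
    {"x": 0, "y": 0, "z": 0, "twist": 0},
    {"x": 0, "y": 0, "z": 0, "twist": 0},
    {"x": 0, "y": 0, "z": 0, "twist": 0},
  ],
  hand=0.3,
)

```text
time_s: 48.32
position: [0.569, 0.3429, 0.0955]
orientation: [3.131, -0.004, 1.485]
contact_force: [1.1, -1.6, 5.8]
gripper_width: 0.0474
finger_force: 26.3
```

Request:
move_arm(
  deltas=[
    {"x": 0, "y": 0, "z": -30, "twist": 0},
    {"x": 0, "y": 0, "z": -80, "twist": 0},
    {"x": 0, "y": 0, "z": -135, "twist": 0},
    {"x": 0, "y": 0, "z": -190, "twist": 0},
  ],
)

```text
time_s: 48.82
position: [0.5662, 0.3423, 0.2853]
orientation: [3.133, -0.003, 1.485]
contact_force: [0.2, 0.3, -1.6]
gripper_width: 0.0474
finger_force: 26.3
```

```bash
python3 - <<'E'
from h import *
st(); print(state()['gripper_width']); go((.520,-.245,.26),1.484)
E
```

```text
t 48.83 pos [0.5662 0.3423 0.2853] case [ 0.0405 -0.0513  0.2853] tilt 0.5 az 18.0 xax [0.09 1.   0.  ] yax [ 1.   -0.09  0.01] q [ 0.53  0.44  1.29 -0.    1.41  0.61]
0.047351666834479764
target [ 0.52  -0.245  0.26 ] delta [-589.2    4.1   23.3] twist 0.1 rows 10
```

Request:
move_arm(
  deltas=[
    {"x": -60, "y": 0, "z": 0, "twist": 0},
    {"x": -120, "y": 1, "z": 0, "twist": 0},
    {"x": -180, "y": 1, "z": 0, "twist": 0},
    {"x": -240, "y": 2, "z": 0, "twist": 0},
    {"x": -300, "y": 2, "z": 0, "twist": 0},
    {"x": -360, "y": 3, "z": 5, "twist": 0},
    {"x": -420, "y": 3, "z": 10, "twist": 0},
    {"x": -480, "y": 4, "z": 15, "twist": 0},
  ],
)

```text
time_s: 49.82
position: [0.529, -0.1379, 0.2671]
orientation: [3.132, -0.004, 1.485]
contact_force: [0.4, 0.3, -1.0]
gripper_width: 0.0475
finger_force: 26.3
```

Request:
move_arm(
  deltas=[
    {"x": -55, "y": 0, "z": 5, "twist": 0},
    {"x": -109, "y": 0, "z": 8, "twist": 0},
    {"x": -109, "y": 0, "z": 8, "twist": 0},
    {"x": -109, "y": 0, "z": 8, "twist": 0},
  ],
)

```text
time_s: 50.32
position: [0.5201, -0.2444, 0.2586]
orientation: [3.133, -0.004, 1.484]
contact_force: [0.5, 0.1, -0.7]
gripper_width: 0.0472
finger_force: 26.3
```

```bash
python3 - <<'E'
from sp import *
st(); s=state(); im,i=snap('wrist','w13'); pickle.dump(i,open('w13.pkl','wb'))
h=cv2.cvtColor(im,cv2.COLOR_BGR2HSV); m=cv2.inRange(h,(20,90,90),(35,255,255)); k,l,S,c=cv2.connectedComponentsWithStats(m)
for j in range(1,k):
    if 100<S[j,4]<400 and S[j,2]<30: print(c[j].round(1),S[j,2:].tolist(),onz(i,[c[j]],.021)[0].round(4))
print('spool3 top expected',proj(i,(.603,-.172,.06)),'tip',proj(i,(.603,-.172,.072)))
cv2.imwrite('pics/w13b.png',cv2.resize(im,(800,600),interpolation=cv2.INTER_CUBIC))
z=s['position'][2]+.0105
for p in((255,270),(255,275)): print((onz(i,[p],z)[0]-s['position']).round(4))
E
```

```text
t 50.33 pos [ 0.5201 -0.2444  0.2586] case [-0.4767  0.2294  0.2586] tilt 0.5 az 23.0 xax [0.09 1.   0.  ] yax [ 1.   -0.09  0.01] q [-0.46  0.31  1.55  0.01  1.27 -0.38]
[245.7  97.5] [20, 21, 254] [ 0.5193 -0.1568  0.021 ]
[499.8 227.9] [18, 155, 380] [ 0.8733 -0.3621  0.021 ]
[240.3 164.3] [19, 17, 204] [ 0.5049 -0.238   0.021 ]
[304.5 170.5] [19, 18, 193] [ 0.5866 -0.2531  0.021 ]
spool3 top expected [[322.43660396 103.82908305]] tip [[325.1120877 103.5476782]]
[0.0009 0.0009 0.0105]
[ 0.0007 -0.0017  0.0105]
```

View pics/w13b.png

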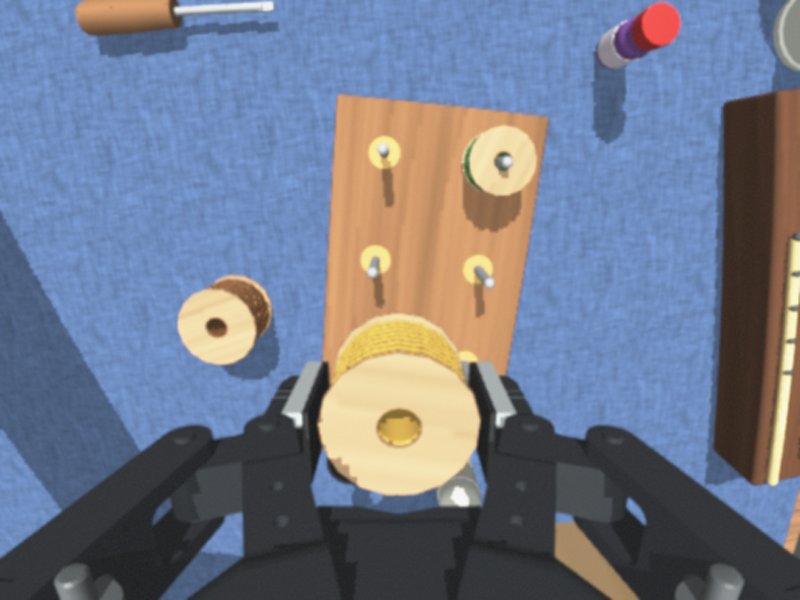

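```bash
python3 -c "
from h import *
go((.5188,-.1557,.128),1.484)"
```

```text
target [ 0.5188 -0.1557  0.128 ] delta [ 87.1 -10.  131.1] twist 0.1 rows 3
```

Request:
move_arm(
  deltas=[
    {"x": 29, "y": -3, "z": 40, "twist": 0},
    {"x": 58, "y": -6, "z": 80, "twist": 0},
    {"x": 87, "y": -10, "z": 120, "twist": 0},
    {"x": 87, "y": -10, "z": 130, "twist": 0},
    {"x": 87, "y": -10, "z": 130, "twist": 0},
    {"x": 87, "y": -10, "z": 130, "twist": 0},
  ],
)

```text
time_s: 51.12
position: [0.5202, -0.1577, 0.1307]
orientation: [3.129, -0.002, 1.485]
contact_force: [-0.8, -0.4, -1.4]
gripper_width: 0.0472
finger_force: 26.3
```

```bash
python3 -c "
from h import *
st();go((.5188,-.1557,.0505),1.484)"
```

```text
t 51.12 pos [ 0.5202 -0.1577  0.1307] case [-0.3976  0.194   0.1307] tilt 0.7 az 6.0 xax [0.09 1.   0.  ] yax [ 1.   -0.09  0.01] q [-0.32  0.37  1.81  0.01  0.95 -0.24]
target [ 0.5188 -0.1557  0.0505] delta [ 1.6 -2.6 80.2] twist 0.0 rows 2
```

Same offsets as the first placing, which seated well.

Request:
move_arm(
  deltas=[
    {"x": 1.5, "y": -2, "z": 0, "twist": 0},
    {"x": 1.5, "y": -2, "z": 15, "twist": 0},
    {"x": 1.5, "y": -2, "z": 30, "twist": 0},
    {"x": 1.5, "y": -2, "z": 45, "twist": 0},
  ],
)

```text
time_s: 51.62
position: [0.517, -0.1551, 0.0826]
orientation: [3.134, -0.004, 1.485]
contact_force: [0.3, 0.3, -1.5]
gripper_width: 0.0477
finger_force: 26.3
```

Request:
move_arm(
  deltas=[
    {"x": 0, "y": 0, "z": 12, "twist": 0},
    {"x": 0, "y": 0, "z": 24, "twist": 0},
    {"x": 0, "y": 0, "z": 34, "twist": 0},
    {"x": 0, "y": 0, "z": 34, "twist": 0},
  ],
)

```text
time_s: 52.12
position: [0.5178, -0.155, 0.0496]
orientation: [3.133, -0.004, 1.485]
contact_force: [-0.6, -0.6, -1.5]
gripper_width: 0.0474
finger_force: 26.0
```

Request:
move_arm(
  deltas=[
    {"x": 0, "y": 0, "z": 0, "twist": 0},
    {"x": 0, "y": 0, "z": 0, "twist": 0},
    {"x": 0, "y": 0, "z": -30, "twist": 0},
    {"x": 0, "y": 0, "z": -80, "twist": 0},
    {"x": 0, "y": 0, "z": -140, "twist": 0},
    {"x": 0, "y": 0, "z": -200, "twist": 0},
    {"x": 0, "y": 0, "z": -260, "twist": 0},
    {"x": 0, "y": 0, "z": -290, "twist": 0},
  ],
  hand=-0.3,
)

```text
time_s: 53.12
position: [0.5157, -0.156, 0.3443]
orientation: [3.127, -0.002, 1.485]
contact_force: [0.7, -0.1, -1.1]
gripper_width: 0.0555
finger_force: 0.0
```

```bash
python3 - <<'E'
from h import *
st(); v=CASE(); go(cw((.1,0,.36)),v[2]-np.pi/2)
ia,ib=pickle.load(open('cal.pkl','rb')); im,_=snap('scene','sc14'); d,_=snap('side','sd14')
print('scene tops',proj(ia,[(.603,-.172,.06),(.5193,-.1568,.06)]).round(1))
a=cv2.resize(im[150:240,130:265],(400,267),interpolation=cv2.INTER_CUBIC); b=cv2.resize(d[200:335,215:375],(400,337),interpolation=cv2.INTER_CUBIC); c=cv2.resize(im,(400,300))
o=np.zeros((600,800,3),np.uint8); o[:267,:400]=a;o[:337,400:]=b;o[280:580,:400]=c; cv2.imwrite('pics/l14.png',o)
E
```

```text
t 53.12 pos [ 0.5157 -0.156   0.3443] case [-0.3942  0.1975  0.3443] tilt 0.9 az 3.0 xax [0.09 1.   0.  ] yax [ 1.   -0.09  0.02] q [-0.32  0.21  1.48  0.01  1.44 -0.23]
target [0.4952 0.3758 0.36  ] delta [528.1 -65.9 -15.6] twist 61.1 rows 9
scene tops [[206.4 199.9]
 [225.  177.9]]
```

View pics/l14.png

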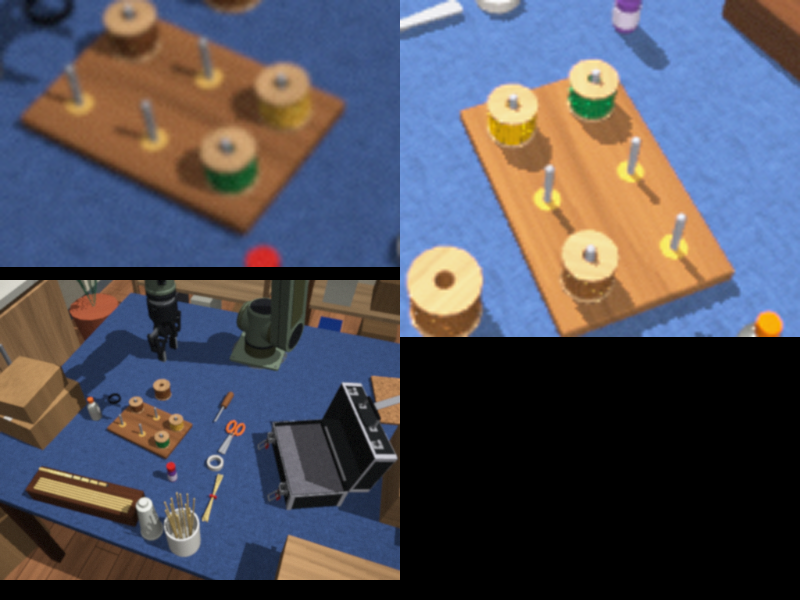

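Request:
move_arm(
  deltas=[
    {"x": 58, "y": -7, "z": -15, "twist": 7},
    {"x": 116, "y": -15, "z": -15, "twist": 14},
    {"x": 174, "y": -22, "z": -15, "twist": 21},
    {"x": 232, "y": -29, "z": -15, "twist": 28},
    {"x": 290, "y": -36, "z": -15, "twist": 35},
    {"x": 348, "y": -44, "z": -15, "twist": 43},
    {"x": 406, "y": -51, "z": -15, "twist": 52},
    {"x": 464, "y": -58, "z": -15, "twist": 61},
  ],
  hand=0.4,
)

```text
time_s: 54.22
position: [0.4963, 0.3131, 0.3544]
orientation: [3.14, -0.007, 0.415]
contact_force: [1.1, 0.8, 0.2]
gripper_width: 0.0257
finger_force: 0.0
```

```bash
python3 -c "
from h import *
v=CASE();st();go(cw((.1375,0.0006,.35)),v[2]-np.pi/2)"
```

```text
t 54.23 pos [0.4963 0.3131 0.3544] case [0.0422 0.0245 0.3544] tilt 0.4 az 10.0 xax [0.92 0.4  0.01] yax [ 0.4  -0.92  0.  ] q [ 0.54  0.29  1.34 -0.    1.5   1.7 ]
target [0.4794 0.4098 0.35  ] delta [ 23.5 -95.4   4.4] twist -0.2 rows 2
```

Request:
move_arm(
  deltas=[
    {"x": 12, "y": -48, "z": 0, "twist": 0},
    {"x": 23, "y": -95, "z": 2, "twist": 0},
    {"x": 23, "y": -95, "z": 4, "twist": 0},
    {"x": 23, "y": -95, "z": 4, "twist": 0},
  ],
)

```text
time_s: 54.72
position: [0.479, 0.4068, 0.3507]
orientation: [3.139, -0.006, 0.42]
contact_force: [0.3, -0.3, 0.9]
gripper_width: 0.0255
finger_force: 0.0
```

```bash
python3 - <<'E'
from h import *
v=CASE();st();go(cw((.1375,0.0006,.2786)),v[2]-np.pi/2)
im,i=snap('wrist','w15'); print(proj(i,[cw((.1375,y,.278)) for y in(-.037,0,.037)]).round(1))
g=cv2.cvtColor(im,cv2.COLOR_BGR2GRAY)
for r in(150,165,180,190): print(r,g[r,215:300:2].tolist())
E
```

```text
t 54.73 pos [0.479  0.4068 0.3507] case [0.1349 0.0021 0.3507] tilt 0.4 az 2.0 xax [0.91 0.41 0.01] yax [ 0.41 -0.91  0.  ] q [ 0.69  0.36  1.24 -0.    1.53  1.84]
target [0.4794 0.4098 0.2786] delta [ 1.1 -2.8 72.1] twist 0.1 rows 2
[[251.1 158.9]
 [251.1 209.2]
 [251.1 254.7]]
150 [88, 87, 89, 166, 213, 93, 83, 82, 82, 85, 83, 82, 80, 82, 82, 144, 220, 200, 128, 115, 105, 96, 92, 114, 147, 149, 157, 144, 80, 79, 80, 81, 80, 78, 80, 81, 204, 244, 244, 243, 188, 100, 108]
165 [83, 85, 86, 134, 226, 113, 79, 79, 78, 80, 79, 79, 79, 78, 76, 51, 51, 55, 52, 49, 41, 40, 72, 79, 79, 79, 78, 79, 77, 76, 67, 55, 54, 54, 55, 63, 219, 244, 244, 241, 149, 108, 112]
180 [81, 84, 90, 106, 216, 130, 77, 78, 76, 77, 77, 75, 77, 76, 74, 55, 51, 54, 55, 47, 40, 39, 68, 77, 77, 78, 77, 78, 77, 75, 60, 52, 53, 55, 54, 91, 225, 243, 243, 230, 122, 109, 114]
190 [86, 86, 86, 92, 205, 153, 77, 74, 74, 74, 75, 76, 75, 75, 74, 51, 50, 53, 55, 46, 40, 37, 67, 75, 75, 76, 75, 77, 78, 68, 54, 54, 53, 53, 55, 88, 199, 242, 243, 219, 110, 108, 109]
```

Request:
move_arm(
  deltas=[
    {"x": 1, "y": -3, "z": 30, "twist": 0},
    {"x": 1, "y": -3, "z": 60, "twist": 0},
    {"x": 1, "y": -3, "z": 72, "twist": 0},
    {"x": 1, "y": -3, "z": 72, "twist": 0},
  ],
)

```text
time_s: 55.28
position: [0.4799, 0.4099, 0.2801]
orientation: [3.14, -0.008, 0.419]
contact_force: [0.4, 0.1, 0.0]
gripper_width: 0.0255
finger_force: 0.0
```

Request:
move_arm(
  deltas=[
    {"x": 0, "y": 0, "z": 0, "twist": 0},
    {"x": 0, "y": 0, "z": 0, "twist": 0},
    {"x": 0, "y": 0, "z": 0, "twist": 0},
    {"x": 0, "y": 0, "z": 0, "twist": 0},
  ],
  hand=1,
  newtons=30,
)

```text
time_s: 55.78
position: [0.48, 0.4115, 0.2816]
orientation: [3.142, -0.012, 0.42]
contact_force: [0.0, 0.8, 4.1]
gripper_width: 0.0087
finger_force: 29.7
```

```bash
python3 - <<'E'
from h import *
st(); s=state(); print(s['gripper_width'],s['contact_force'])
d=wc(s['position'])-[.08,0,.085]; th=np.arctan2(d[2],-d[0])-np.arctan2(.030,.198);print(th,np.hypot(d[0],d[2]))
arc(np.arange(1.6,.85,-.1),(198,30),1.7)
print(); arc(np.arange(.8,-.05,-.1),(198,30),.9)
E
```

```text
t 55.77 pos [0.48   0.4115 0.2816] case [ 0.1388 -0.0007  0.2816] tilt 0.7 az 24.0 xax [0.91 0.41 0.01] yax [ 0.41 -0.91  0.  ] q [ 0.69  0.39  1.38 -0.    1.37  1.84]
0.008684617001962524 [0.01873988 0.79809821 4.0647207 ]
1.7108151732969588 0.2052144786758288
1.6 [ 0.  19.5 -4.6]
1.5 [ 0.  39.3 -7.1]
1.4 [-0.  59.4 -7.7]
1.2999999999999998 [-0.1 79.3 -6.3]
1.1999999999999997 [-0.1 99.  -2.9]
1.0999999999999996 [ -0.2 118.3   2.4]
0.9999999999999996 [ -0.3 137.    9.7]
0.8999999999999995 [ -0.5 154.8  18.7]

0.8 [-0.2 16.8 10.8]
0.7000000000000001 [-0.3 32.5 23.2]
0.6000000000000001 [-0.5 46.9 37.2]
0.5000000000000001 [-0.7 59.8 52.5]
0.40000000000000013 [-1.  71.1 69. ]
0.30000000000000016 [-1.2 80.7 86.6]
0.20000000000000018 [ -1.4  88.5 105. ]
0.1000000000000002 [ -1.7  94.4 124.1]
2.220446049250313e-16 [ -1.9  98.4 143.7]
```

Request:
move_arm(
  deltas=[
    {"x": 0, "y": 19.5, "z": -4.6, "twist": 0},
    {"x": 0, "y": 39.3, "z": -7.1, "twist": 0},
    {"x": 0, "y": 59.4, "z": -7.7, "twist": 0},
    {"x": -0.1, "y": 79.3, "z": -6.3, "twist": 0},
    {"x": -0.1, "y": 99, "z": -2.9, "twist": 0},
    {"x": -0.2, "y": 118.3, "z": 2.4, "twist": 0},
    {"x": -0.3, "y": 137, "z": 9.7, "twist": 0},
    {"x": -0.5, "y": 154.8, "z": 18.7, "twist": 0},
  ],
)

```text
time_s: 56.78
position: [0.5439, 0.2688, 0.2618]
orientation: [3.14, -0.012, 0.42]
contact_force: [4.0, 3.9, 0.7]
gripper_width: 0.0083
finger_force: 32.0
```

Request:
move_arm(
  deltas=[
    {"x": -0.2, "y": 16.8, "z": 10.8, "twist": 0},
    {"x": -0.3, "y": 32.5, "z": 23.2, "twist": 0},
    {"x": -0.5, "y": 46.9, "z": 37.2, "twist": 0},
    {"x": -0.7, "y": 59.8, "z": 52.5, "twist": 0},
    {"x": -1, "y": 71.1, "z": 69, "twist": 0},
    {"x": -1.2, "y": 80.7, "z": 86.6, "twist": 0},
    {"x": -1.4, "y": 88.5, "z": 105, "twist": 0},
    {"x": -1.7, "y": 94.4, "z": 124.1, "twist": 0},
  ],
)

```text
time_s: 57.78
position: [0.5825, 0.1818, 0.1369]
orientation: [3.139, -0.013, 0.42]
contact_force: [8.9, 2.3, 1.9]
gripper_width: 0.0087
finger_force: 34.0
```

```bash
python3 - <<'E'
from h import *
st(); s=state(); print(s['gripper_width'],s['contact_force'])
d=wc(s['position'])-[.08,0,.085]; th=np.arctan2(d[2],-d[0])-np.arctan2(.030,.198);print(th,np.hypot(d[0],d[2]))
go(cw((-.118,0,.1164)))
E
```

```text
t 57.77 pos [0.5825 0.1818 0.1369] case [-0.1128 -0.0009  0.1369] tilt 0.8 az 11.0 xax [0.91 0.41 0.01] yax [ 0.41 -0.91  0.  ] q [ 0.28  0.45  1.65 -0.    1.02  1.44]
0.00865288137429094 [8.94610654 2.3090504  1.85932786]
0.11268940298476013 0.19964516193545032
target [0.5838 0.1766 0.1164] delta [-1.2  5.2 20.5] twist 0 rows 1
```

Now lower to 0 with a slight press, and release.

Request:
move_arm(
  deltas=[
    {"x": 0, "y": 3, "z": 10, "twist": 0},
    {"x": -0.5, "y": 4.5, "z": 20, "twist": 0},
    {"x": -0.5, "y": 4.5, "z": 23, "twist": 0},
    {"x": -0.5, "y": 4.5, "z": 23, "twist": 0},
  ],
)

```text
time_s: 58.28
position: [0.5845, 0.1774, 0.1137]
orientation: [3.138, -0.013, 0.421]
contact_force: [10.2, 0.0, -2.5]
gripper_width: 0.0086
finger_force: 34.1
```

```bash
python3 - <<'E'
from h import *
st(); s=state(); print(s['gripper_width'],s['contact_force'])
d=wc(s['position'])-[.08,0,.085]; th=np.arctan2(d[2],-d[0])-np.arctan2(.030,.198);print(th,np.hypot(d[0],d[2]))
E
```

```text
t 58.27 pos [0.5845 0.1774 0.1137] case [-0.1176 -0.0009  0.1137] tilt 0.8 az 7.0 xax [0.91 0.41 0.01] yax [ 0.41 -0.91  0.  ] q [ 0.28  0.48  1.68 -0.    0.97  1.43]
0.00862158788510008 [10.15316317  0.0408761  -2.51604491]
-0.005973102514236411 0.199656625042704
```

Request:
move_arm(
  deltas=[
    {"x": 0, "y": 0, "z": 4, "twist": 0},
    {"x": 0, "y": 0, "z": 4, "twist": 0},
  ],
)

```text
time_s: 58.52
position: [0.5846, 0.1774, 0.113]
orientation: [3.137, -0.015, 0.421]
contact_force: [3.5, -2.8, 14.2]
gripper_width: 0.0086
finger_force: 35.8
```

Request:
move_arm(
  deltas=[
    {"x": 0, "y": 0, "z": 0, "twist": 0},
    {"x": 0, "y": 0, "z": 0, "twist": 0},
    {"x": 0, "y": 0, "z": -40, "twist": 0},
    {"x": 0, "y": 0, "z": -100, "twist": 0},
    {"x": 0, "y": 0, "z": -160, "twist": 0},
    {"x": 0, "y": 60, "z": -180, "twist": 0},
    {"x": 0, "y": 120, "z": -180, "twist": 0},
    {"x": 0, "y": 120, "z": -180, "twist": 0},
  ],
  hand=0.4,
)

```text
time_s: 59.52
position: [0.6291, 0.0638, 0.2885]
orientation: [3.14, -0.003, 0.415]
contact_force: [-0.6, -0.1, -0.2]
gripper_width: 0.0251
finger_force: 0.0
```

```bash
python3 - <<'E'
from h import *
st(); a,_=snap('scene','sc16'); d,ib=snap('side','sd16')
cv2.imwrite('pics/l16.png',np.hstack([cv2.resize(a,(400,300)),cv2.resize(d[60:360,100:500],(400,300))]))
# lid-top front corners vs first picture
for n,x in(('scene',(330,460,150,300)),('side',(120,245,75,200))):
    A=cv2.imread(f'pics/{n}0.png')[x[2]:x[3],x[0]:x[1]]; B=(a if n=='scene' else d)[x[2]:x[3],x[0]:x[1]]
    f=lambda I:cv2.inRange(cv2.cvtColor(I,cv2.COLOR_BGR2GRAY),185,255)
    print(n,cv2.phaseCorrelate(np.float32(f(A)),np.float32(f(B))))
E
```

```text
t 59.52 pos [0.6291 0.0638 0.2885] case [-0.2395  0.0044  0.2885] tilt 0.2 az 1.0 xax [0.92 0.4  0.  ] yax [ 0.4  -0.92  0.  ] q [ 0.08  0.39  1.36 -0.    1.39  1.24]
scene ((0.6102411456917736, 0.09706916159116474), 0.8451732260621624)
side ((0.5056317799250323, 0.5049706427562057), 0.9912552852783203)
```

View pics/l16.png

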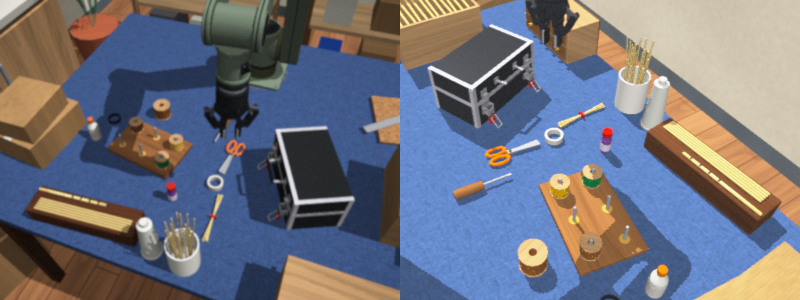

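```bash
python3 -c "
from h import *
print(job.finish_job())"
```

```text
the job is handed in; nothing more can be done
None
```

The job is handed in: both latches are off, the two spools in the case (green and yellow) are seated on spindles 3 and 0, and the lid is shut again. The last pictures showed the spool already on the stand and the other things where they were; `finish_job` gave no verdict.

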